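# Repack the chock tray: draw the divider, fill the row head to tail

### The job

Make room in the blue tray for all four wooden chocks: draw the divider up out of its slots and put it in the grey bin with the spare dividers, then pack the two loose chocks in beside the two already there, head to tail, so that all four stand flat on the tray's floor in one row inside its walls. Leave the other stock on the bench where it is.

Things in the scene. Friction and masses are not known exactly. Their poses are not given: they have to be found in the camera images.
- tray: Blue plastic parts tray, fixed, open-topped. Origin under its centre on the bench, z up, x its short way, y its long way. Floor 4 mm thick; inside 72 mm (x = -36 to 36) by 146 mm (y = -73 to 73), outside 92 by 165. Long walls (at x = +-36, 7 mm thick) only 28 mm high above the bench, end walls 40 mm. Each long wall has slots 6 mm wide, 4 mm deep, open at the top, at y = -32, 0 and 32.
- tray_floor (a point): Centre of the tray's inner floor, axes as the tray's. The chocks stand in a row along y, each lying lengthwise across the tray; seen from the -y end their heads point to +x, -x, +x, -x, centre points 34 mm apart or a little more. Two chocks with sloping faces together make a block 66 x 68 mm; two such blocks, back to back, fill the tray with about 10 mm to spare in y and 6 mm in x.
- divider_mid (a point): Black plastic tray divider, at the start upright in the tray's slots at y = +32, free to slide straight up. Panel 78 mm long (x), 4 mm thick (y), 52 mm tall; its top 16 mm is a grip rib 10 mm thick, 66 mm long. This point is its centre, 26 mm above its lower edge; z up. About 30 g. Its rib's top is 56 mm above the bench at the start; the lower edge clears the long walls after 24 mm of lift.
- spares: Grey plastic bin, fixed, open-topped. Origin under its centre on the bench, z up. Floor 4 mm thick, inside 120 x 120 mm, walls 40 mm high, outside 136 mm. Three spare dividers, fixed, stand in it along x at y = 26 to 59 mm, tops 56 mm above the bench; from y = -60 to 26 it is empty. The divider goes in there, standing, leaning or lying.
- chock_a_mid (a point): Plain beech chock (wedge) standing 60 mm tall on a side face, taper seen from above, already in the tray at its -y end. Point: half-way up, mid-length, mid-thickness. x from thin toe (end face x = -33 mm) to thick head (x = +33), both faces square to x. Straight face at y = -17; sloping face from y = 3 at the toe to y = 31 at the head; z up. Edges bevelled 2.5 mm. About 0.1 kg.
- chock_b_mid (a point): The second chock in the tray, same shape, point and axes as chock_a, turned end for end against it (sloping faces together, head to the tray's -x), its straight face towards the free part of the tray.
- chock_c_mid (a point): Loose chock on the bench, same shape as chock_a and standing the same way: 66 mm long, 60 mm tall, 48 mm thick at the head (+x), 20 mm at the toe (-x). Point and axes as chock_a: half-way up (30 mm above the bench), mid-length. Can be held by its two end faces, 66 mm apart.
- chock_d_mid (a point): The other loose chock on the bench, in all respects like chock_c.
- carton: Bystander: small closed cardboard box, 70 x 100 x 50 mm high, loose on the bench. Origin under its centre.
- pulls: Bystander: two steel door pulls on a cardboard card, 85 x 120 x 36 mm high in all, loose on the bench. Origin under its centre.
- tin: Bystander: plain metal tin, 68 mm across, 70 mm high, loose on the bench. Origin under its centre.
Things that resemble listed ones, but are neither listed nor needed, are in the scene too. Several things look just like the spares: the one meant starts nearest to the robot's base.

How it is judged (in metres and radians):
On the way, in this order (a step that is already met when the one before it is completed fails the run):
1. the divider is drawn up out of the tray's slots (z of divider_mid in the frame of tray above 0.06 m), for 0.1 s.
2. one of the two loose chocks stands in the tray, flat on its floor (((z of chock_c_mid in the frame of tray between 0.031 and 0.0375 m and x of chock_c_mid in the frame of tray between -0.007 and 0.007 m and y of chock_c_mid in the frame of tray between -0.062 and 0.062 m and angle between chock_c_mid's own z axis and vertical below 0.06 rad and angle between the x axis of chock_c_mid and the x axis of tray, either way round below 0.2 rad) or (z of chock_d_mid in the frame of tray between 0.031 and 0.0375 m and x of chock_d_mid in the frame of tray between -0.007 and 0.007 m and y of chock_d_mid in the frame of tray between -0.062 and 0.062 m and angle between chock_d_mid's own z axis and vertical below 0.06 rad and angle between the x axis of chock_d_mid and the x axis of tray, either way round below 0.2 rad))), for 0.2 s.
At the end, for the whole second after the job is handed in: All four chocks flat on the tray floor (centre 31 to 37.5 mm above its underside, upright within 0.06 rad), within 7 mm of its centre line and 62 mm of its middle along the row, square across it within 0.2 rad; the divider inside the grey bin: centre within 58 mm (x), 60 mm (y), below 55 mm (x of divider_mid in the frame of spares between -0.058 and 0.058 m and y of divider_mid in the frame of spares between -0.06 and 0.06 m and z of divider_mid in the frame of spares between 0 and 0.055 m and z of chock_a_mid in the frame of tray between 0.031 and 0.0375 m and x of chock_a_mid in the frame of tray between -0.007 and 0.007 m and y of chock_a_mid in the frame of tray between -0.062 and 0.062 m and angle between each of chock_a_mid, chock_b_mid, chock_c_mid, chock_d_mid's own z axis and vertical below 0.06 rad and angle between the x axis of each of chock_a_mid, chock_b_mid, chock_c_mid, chock_d_mid and the x axis of tray, either way round below 0.2 rad and z of chock_b_mid in the frame of tray between 0.031 and 0.0375 m and x of chock_b_mid in the frame of tray between -0.007 and 0.007 m and y of chock_b_mid in the frame of tray between -0.062 and 0.062 m and z of chock_c_mid in the frame of tray between 0.031 and 0.0375 m and x of chock_c_mid in the frame of tray between -0.007 and 0.007 m and y of chock_c_mid in the frame of tray between -0.062 and 0.062 m and z of chock_d_mid in the frame of tray between 0.031 and 0.0375 m and x of chock_d_mid in the frame of tray between -0.007 and 0.007 m and y of chock_d_mid in the frame of tray between -0.062 and 0.062 m); the robot touches nothing.
It fails at once if the carton is pushed more than 30 mm from its place (distance of carton from where it was at the start of the episode above 0.03 m).
It fails at once if the card of door pulls is pushed more than 30 mm from its place (distance of pulls from where it was at the start of the episode above 0.03 m).
It fails at once if the tin is pushed more than 30 mm from its place (distance of tin from where it was at the start of the episode above 0.03 m).
It also fails if it takes over 69 s, if anything falls off the work surface, if the arm or the gripper's body presses on something with over 40 N, if the wrist force passes 120 N, or if a joint passes its speed limit or range.

### The arm

A 6-joint arm with a two-finger parallel gripper is mounted at the origin on the work surface. World frame = base frame: x ahead of the robot, y to its left, z up, the work surface at z = 0. Lengths are in mm, angles in rad, forces in N, time in s.
With the tool pointing down it reaches from about 325 to 750 mm from the base axis. Payload 7.6 kg.
Tool frame: the origin (TCP) lies at the very end of the fingers, on their centre line; the grasp point (between the pads) lies 19 mm behind it; z points along the fingers, y is the direction in which the jaws open and shut (so a half turn about z gives the same grasp; the last joint's range is limited). The gripper opens to 85 mm and grips with 20 to 120 N. Pads are 22 mm wide; open, the fingers measure 114 mm over their backs; the gripper's body (76 mm by 85 mm) begins 54 mm behind the grasp point. The pads swing forward as they close: fully open they stand 13 mm farther back than shut.
Start: joints at [1.037, 0.052, 1.401, -0, 1.689, -0.07], TCP at [234.847, 469.567, 231.323] pointing down, gripper open.
Joint ranges: [-2.9, 2.9], [-0.91, 2.17], [0.12, 2.37], [-1.06, 4.2], [0.26, 2.73], [-2.93, 2.93]. Speed limits (rad/s): [2.57, 2.57, 3.01, 3.14, 3.14, 3.14].

### API

Orientations are given as a unit quaternion [x, y, z, w].
In Python, from workcell import r gives the robot as it stands.
- The arm moves only by the tool servo_tool, never from a script. Its argument "steps" is a list of rows, each a list of 3 entries, a list of its own where there are three numbers: the opening, from 0 (shut) to 1 (fully open), then the shift along the world's x, y, z normalised to -1 to 1, where 1 is 0.02 m, then the turn, a rotation vector about the world's x, y, z normalised to -1 to 1, where 1 is 180 degrees. A call has 1 to 12 rows; each row shifts and turns the pose as measured when the row begins; what a row does not reach is not made up. A row lasts 1/12 s, in which the tool goes at most 41.7 mm and 7.16 degrees, less where a joint would pass 70% of its speed; a pose out of reach is approached as far as the arm can. A call with a number of a shift or a turn outside -1 to 1 is refused whole. A call with a gripper value outside its range is refused whole. The fingers move at their own pace and stop on an object; the grip force is fixed at half the most. Time passes only in rows, so rows that do not move let the fingers close. It gives the time, the measured TCP pose, the force and the opening at its end, in the units of the state.
- r.sense(): the state, without advancing time (a new reading comes with each control period).
- r.grab_frame(name): name is "scene" or "top" or "wrist"; returns the picture (420x560x3 uint8, blue, green, red); there is no depth.
- r.camera_model(name): a dict with "fx", "fy", "cx", "cy" (pixels), "R" (3x3) and "t" (3): a world point X has camera coordinates R X + t. Camera axes: x right, y down, z forward; pixel columns grow to the right and rows downward; lengths in mm; the calibration is good to about 2 mm. The wrist camera is an equidistant fisheye: a pixel r from the principal point sees the ray r / f radians off the axis. A picture is of the moment at which its call begins: read the wrist's pose just before it. camera_model takes no time and is no camera call; for the wrist camera it gives the pose at the moment of the call.
- r.hand_in(): hands the job in, once; it reports no verdict.
The state is a dict: "clock": time; "q": joint angles; "joint_velocities": joint speeds; "joint_torque": joint torques, N m; "eef_pos": TCP position; "tcp_rot": TCP orientation; "force": force on the tool from outside, world axes, zero at the start; "wrist_torque": the same for the moment, N m; "finger_gap": finger opening in mm.
Only numpy, scipy, OpenCV 4.12 (cv2) and the standard library are available. Lean on these libraries where they do the work, as an engineer would, in place of code of your own. Each camera call takes 0.05 s, during which the arm holds its last target.

## Working session

There is one attempt and no reset: what is moved stays moved. The work goes in short steps, Python scripts to look and compute and a tool call to move; the robot and the scene stay as the last step left them, time stands still between calls to the robot, and variables do not carry over. Pictures are saved under pics/ and viewed, and the job is handed in when it is done.

Besides the shell and the picture viewer there is one more tool, called after "Request:" as name(argument=value, ...), one argument or row to a line, values as JSON. servo_tool: Moves the arm, as the interface text tells. Its arguments: {"type":"object","properties":{"steps":{"type":"array","items":{"type":"array"}}},"required":["steps"]}

```bash
mkdir -p pics; ls; python3 - <<'E'
from workcell import r
import cv2
print(r.sense())
for n in ("scene","top"):
    im=r.grab_frame(n); cv2.imwrite(f"pics/{n}0.png",im)
    print(n,r.camera_model(n))
E
```

```text
pics
{'clock': 0.0, 'q': array([ 1.03668495e+00,  5.28094900e-02,  1.40169571e+00, -4.73847278e-06,
        1.68858617e+00, -7.03208013e-02]), 'joint_velocities': array([-0.0002082 , -0.00098714,  0.00118736,  0.00114045, -0.00255336,
       -0.00035027]), 'joint_torque': array([ 7.79806815e-04, -3.81667650e+01, -3.60183477e+01,  3.73990332e-06,
        6.07790615e-03,  7.57046479e-06]), 'eef_pos': array([234.69791594, 469.29732701, 230.50134404]), 'tcp_rot': array([ 2.29822697e-01,  9.73232226e-01, -7.16099100e-04, -2.20790667e-04]), 'force': array([ 0.63560948, -0.27176795,  0.01025242]), 'wrist_torque': array([ 0.03242772, -0.01526697,  0.00077361]), 'finger_gap': 85.05012861919052}
scene {'fx': 390.2160153318756, 'fy': 390.2160153318756, 'cx': 277.7116292474569, 'cy': 214.49400084264826, 'R': array([[-0.63112358,  0.77567967,  0.00201907],
       [ 0.50497505,  0.41284067, -0.7579992 ],
       [-0.58879812, -0.47737159, -0.65225236]]), 't': array([ 470.84951574, -186.0806598 , 1330.23155921])}
top {'fx': 545.9601731452238, 'fy': 545.9601731452238, 'cx': 282.7507268911627, 'cy': 209.98320012549343, 'R': array([[-0.00451612, -0.99997969,  0.00449817],
       [-0.98970545,  0.00382616, -0.14306813],
       [ 0.14304801, -0.00509798, -0.98970262]]), 't': array([-130.54325469,  591.77546382, 1242.74514142])}
```

View pics/scene0.png

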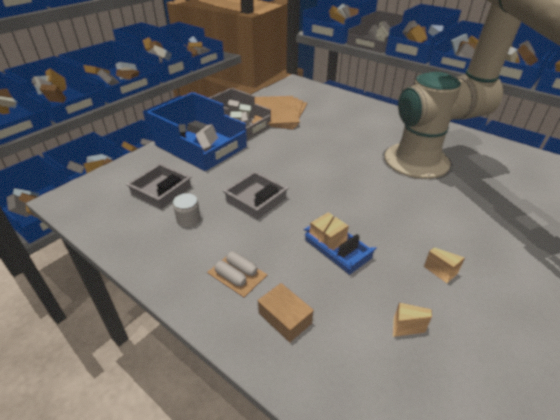

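View pics/top0.png

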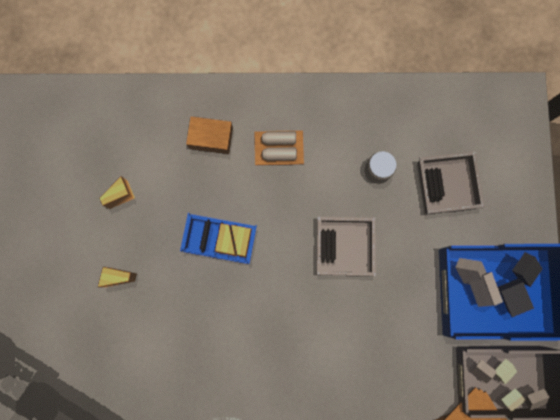

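```bash
cat > h.py <<'E'
import numpy as np, cv2
from workcell import r
def ray(cm,u,v):
    R=np.array(cm["R"]);t=np.array(cm["t"])
    d=np.array([(u-cm["cx"])/cm["fx"],(v-cm["cy"])/cm["fy"],1.])
    return -R.T@t, R.T@d
def onz(cm,u,v,z):
    c,d=ray(cm,u,v); return (c+d*(z-c[2])/d[2])
def proj(cm,X):
    p=np.array(cm["R"])@np.array(X,float)+cm["t"]; return cm["fx"]*p[0]/p[2]+cm["cx"],cm["fy"]*p[1]/p[2]+cm["cy"]
E
python3 - <<'E'
from h import *
im=cv2.imread("pics/top0.png")
a=cv2.resize(im[205:270,170:270],None,fx=7,fy=7,interpolation=cv2.INTER_CUBIC)
cv2.imwrite("pics/c_tray.png",a)
b=np.vstack([cv2.resize(im[170:215,90:145],None,fx=6,fy=6,interpolation=cv2.INTER_CUBIC),cv2.resize(im[255:300,90:145],None,fx=6,fy=6,interpolation=cv2.INTER_CUBIC)])
c=cv2.resize(im[210:285,308:383],None,fx=5.5,fy=5.5,interpolation=cv2.INTER_CUBIC)
c=cv2.copyMakeBorder(c,0,540-c.shape[0],0,0,0) if c.shape[0]<540 else c[:540]
cv2.imwrite("pics/c_rest.png",np.hstack([b,c]))
cm=r.camera_model("top")
hsv=cv2.cvtColor(im,cv2.COLOR_BGR2HSV)
for p in [(115,190),(117,277),(240,235)]: print(p,hsv[p[1],p[0]])
for p,z in [((345,247),40),((450,183),40),((283,390),0),((218,238),28)]: print(p,onz(cm,*p,z).round(0))
E
```

```text
(115, 190) [ 28 116 176]
(117, 277) [ 29 114 176]
(240, 235) [ 30 112 177]
(345, 247) [ 504. -278.   40.]
(450, 183) [ 655. -531.   40.]
(283, 390) [ 175. -132.    0.]
(218, 238) [527.  20.  28.]
```

View pics/c_tray.png

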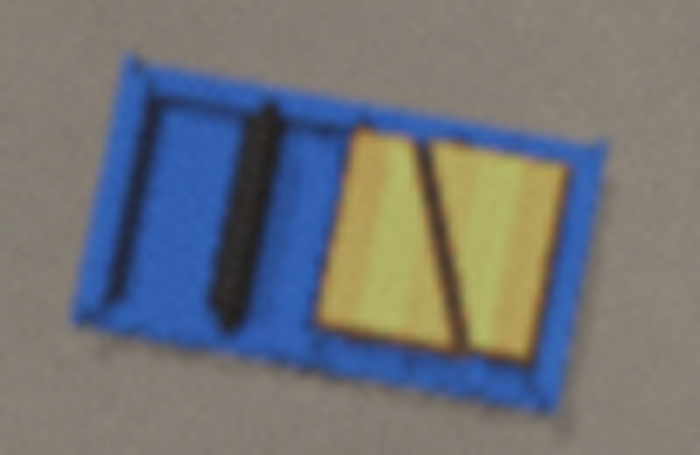

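View pics/c_rest.png

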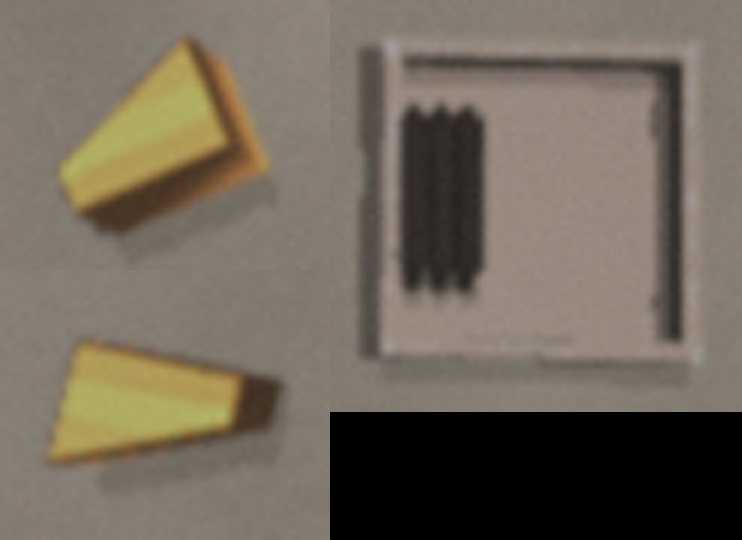

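```bash
python3 - <<'E'
from h import *
im=cv2.imread("pics/top0.png"); cm=r.camera_model("top")
S=6
def quad(x0,y0,x1,y1,fn,n=4):
    a=cv2.resize(im[y0:y1,x0:x1],None,fx=S,fy=S,interpolation=cv2.INTER_CUBIC)
    m=fn(cv2.cvtColor(a,cv2.COLOR_BGR2HSV).astype(int)).astype(np.uint8)*255
    m=cv2.morphologyEx(m,cv2.MORPH_OPEN,np.ones((9,9)));m=cv2.morphologyEx(m,cv2.MORPH_CLOSE,np.ones((15,15)))
    cs,_=cv2.findContours(m,cv2.RETR_EXTERNAL,cv2.CHAIN_APPROX_NONE)
    out=[]
    for c in sorted(cs,key=cv2.contourArea)[::-1][:2]:
        if cv2.contourArea(c)<500: continue
        q=cv2.approxPolyN(c,4,ensure_convex=True).reshape(-1,2).astype(float)
        out.append((q+.5)/S-.5+[x0,y0])
    return out
yel=lambda h:(h[...,2]>125)&(h[...,1]>80)&(h[...,0]>15)&(h[...,0]<40)
blu=lambda h:(h[...,1]>130)&(h[...,0]>95)&(h[...,0]<125)
for nm,box,fn,z in [("C",(90,170,145,215),yel,60),("D",(90,255,145,300),yel,60),("AB",(170,205,270,270),yel,64)]:
    for q in quad(*box,fn):
        P=np.array([onz(cm,u,v,z)[:2] for u,v in q]); print(nm,"px",q.round(1).tolist(),"\n  mm",P.round(1).tolist())
        print("  edges",[(round(float(np.hypot(*(P[(i+1)%4]-P[i]))),1),round(float(np.degrees(np.arctan2(*(P[(i+1)%4]-P[i])[::-1]))),1)) for i in range(4)])
b=quad(170,205,270,270,lambda h:blu(h)|yel(h)|((h[...,2]<70)))
for q in b[:1]:
    P=np.array([onz(cm,u,v,38)[:2] for u,v in q]);print("tray px",q.round(1).tolist(),P.round(1).tolist(),P.mean(0))
    print("  edges",[(round(float(np.hypot(*(P[(i+1)%4]-P[i]))),1),round(float(np.degrees(np.arctan2(*(P[(i+1)%4]-P[i])[::-1]))),1)) for i in range(4)])
# divider: dark
q=quad(198,216,214,256,lambda h:(h[...,2]<60))[0]
P=np.array([onz(cm,u,v,56)[:2] for u,v in q]);print("div",P.round(1).tolist(),P.mean(0))
print("bin corners z40",[onz(cm,308+u/5.5,210+v/5.5,40)[:2].round(0).tolist() for u,v in [(60,45),(365,45),(368,355),(55,355)]])
E
```

```text
C px [[129.1, 193.2], [101.8, 205.1], [98.8, 197.8], [120.1, 175.1]] 
  mm [[629.5, 225.0], [601.9, 287.4], [619.2, 295.1], [672.8, 247.6]]
  edges [(68.3, 113.9), (18.9, 24.0), (71.7, -41.6), (48.8, -152.4)]
C px [[135.1, 198.4], [132.2, 198.4], [127.6, 186.6], [127.6, 180.1]] 
  mm [[617.3, 210.6], [617.3, 217.2], [645.3, 229.0], [660.8, 229.6]]
  edges [(6.6, 89.8), (30.4, 22.9), (15.5, 2.1), (47.5, -156.4)]
D px [[130.4, 272.4], [127.6, 280.9], [96.8, 286.9], [102.2, 265.8]] 
  mm [[446.1, 215.4], [426.9, 221.2], [413.7, 290.7], [461.5, 280.2]]
  edges [(20.1, 163.3), (70.8, 100.8), (49.0, -12.3), (66.6, -103.4)]
AB px [[250.4, 228.6], [244.9, 256.6], [214.8, 250.6], [220.6, 222.2]] 
  mm [[545.2, -58.2], [480.8, -45.9], [494.8, 23.2], [560.1, 10.6]]
  edges [(65.5, 169.2), (70.5, 78.5), (66.5, -10.9), (70.5, -102.3)]
tray px [[255.9, 226.1], [248.8, 263.4], [179.8, 250.9], [187.6, 213.6]] [[553.9, -69.7], [466.4, -53.3], [496.2, 108.0], [584.2, 91.5]] [525.18846047  19.14953302]
  edges [(89.0, 169.3), (164.0, 79.5), (89.5, -10.6), (164.1, -100.6)]
div [[486.3, 50.5], [503.6, 58.5], [562.4, 47.5], [570.2, 34.5]] [530.62626465  47.72484473]
bin corners z40 [[572.0, -218.0], [571.0, -349.0], [439.0, -346.0], [440.0, -214.0]]
```

Request:
servo_tool(
  steps=[
    [1, [0.7, -1, 0], [0, 0, 0.008]],
    [1, [0.7, -1, 0], [0, 0, 0.008]],
    [1, [0.7, -1, 0], [0, 0, 0.008]],
    [1, [0.7, -1, 0], [0, 0, 0.008]],
    [1, [0.7, -1, 0], [0, 0, 0.008]],
    [1, [0.7, -1, 0], [0, 0, 0.008]],
    [1, [0.7, -1, 0], [0, 0, 0.008]],
    [1, [0.7, -1, 0], [0, 0, 0.008]],
    [1, [0.7, -1, 0], [0, 0, 0.008]],
    [1, [0.7, -1, 0], [0, 0, 0.008]],
    [1, [0.7, -1, 0], [0, 0, 0.008]],
    [1, [0.7, -1, 0], [0, 0, 0]],
  ],
)

```text
clock: 1.1
eef_pos: [403.8, 219.2, 224.5]
tcp_rot: [0.082, 0.997, -0.005, -0.004]
force: [-0.5, 0.5, 0.3]
finger_gap: 85.7
```

Request:
servo_tool(
  steps=[
    [0.35, [0.7, -0.9, -0.3], [0, 0, 0]],
    [0.35, [0.7, -0.9, -0.3], [0, 0, 0]],
    [0.35, [0.7, -0.9, -0.4], [0, 0, 0]],
    [0.35, [0.7, -0.9, -0.4], [0, 0, 0]],
    [0.35, [0.7, -0.9, -0.4], [0, 0, 0]],
    [0.35, [0.7, -0.9, -0.4], [0, 0, 0]],
    [0.35, [0.7, -0.9, -0.4], [0, 0, 0]],
    [0.35, [0.7, -0.9, -0.4], [0, 0, 0]],
    [0.35, [0.5, -0.7, -0.4], [0, 0, 0]],
    [0.35, [0.2, -0.3, -0.1], [0, 0, 0]],
    [0.35, [0, 0, 0], [0, 0, 0]],
  ],
)

```text
clock: 2.02
eef_pos: [534.5, 41.9, 147.0]
tcp_rot: [0.085, 0.996, -0.005, -0.007]
force: [-0.3, -0.7, 0.1]
finger_gap: 29.4
```

```bash
cat >> h.py <<'E'
def wray(cm,u,v):
    R=np.array(cm["R"]);t=np.array(cm["t"])
    x,y=u-cm["cx"],v-cm["cy"]; rr=np.hypot(x,y); th=rr/cm["fx"]
    s=np.sin(th)/max(rr,1e-9)
    return -R.T@t, R.T@np.array([x*s,y*s,np.cos(th)])
def wonz(cm,u,v,z):
    c,d=wray(cm,u,v); return c+d*(z-c[2])/d[2]
def wproj(cm,X):
    p=np.array(cm["R"])@np.array(X,float)+cm["t"]; rr=np.hypot(p[0],p[1]); th=np.arctan2(rr,p[2])
    return cm["cx"]+cm["fx"]*th*p[0]/rr, cm["cy"]+cm["fx"]*th*p[1]/rr
def wshot(name):
    import json
    cm=r.camera_model("wrist"); im=r.grab_frame("wrist"); cv2.imwrite(f"pics/{name}.png",im)
    s=r.sense(); q=s["tcp_rot"]; print("eef",s["eef_pos"].round(1),"yawY",round(float(np.degrees(2*np.arctan2(q[1],q[0]))-90),2),"q",s["q"].round(2),"clk",s["clock"],"F",s["force"].round(1),"gap",s["finger_gap"])
    np.savez(f"pics/{name}.npz",**{k:np.array(v) for k,v in cm.items()}); return cm,im
def load(name):
    d=np.load(f"pics/{name}.npz"); return {k:(d[k] if d[k].ndim else float(d[k])) for k in d.files}, cv2.imread(f"pics/{name}.png")
E
python3 - <<'E'
from h import *
cm,im=wshot("w1"); print({k:v for k,v in cm.items()})
c=-cm["R"].T@cm["t"];print(c)
E
```

```text
eef [534.1  42.5 147.1] yawY 80.31 q [ 0.02  0.14  1.48 -0.01  1.54 -1.39] clk 2.0667 F [ 0.1 -0.3  0.2] gap 29.82754564245751
{'fx': 325.19226210127806, 'fy': 325.19226210127806, 'cx': 278.48869693050636, 'cy': 210.32837005860398, 'R': array([[ 0.16995568,  0.98538505, -0.01146169],
       [ 0.94216291, -0.15906951,  0.29500159],
       [ 0.28886695, -0.06093597, -0.95542802]]), 't': array([-130.73625267, -508.27327612,  148.76576124])}
[458.12208708  57.03995282 290.57794101]
```

View pics/w1.png

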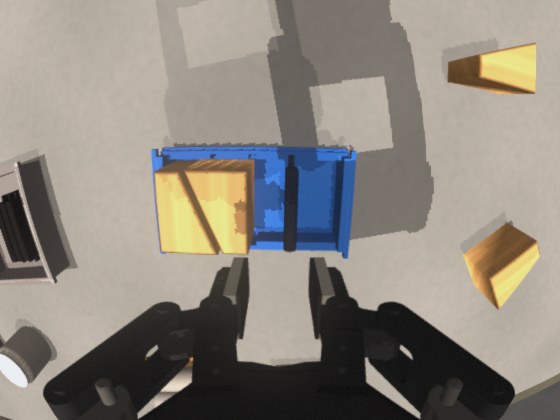

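```bash
python3 - <<'E'
from h import *
cm,im=load("w1")
a=cv2.resize(im[140:265,145:365],None,fx=3.6,fy=3.6,interpolation=cv2.INTER_CUBIC); cv2.imwrite("pics/w1c.png",a); print(a.shape)
E
```

```text
(450, 792, 3)
```

View pics/w1c.png

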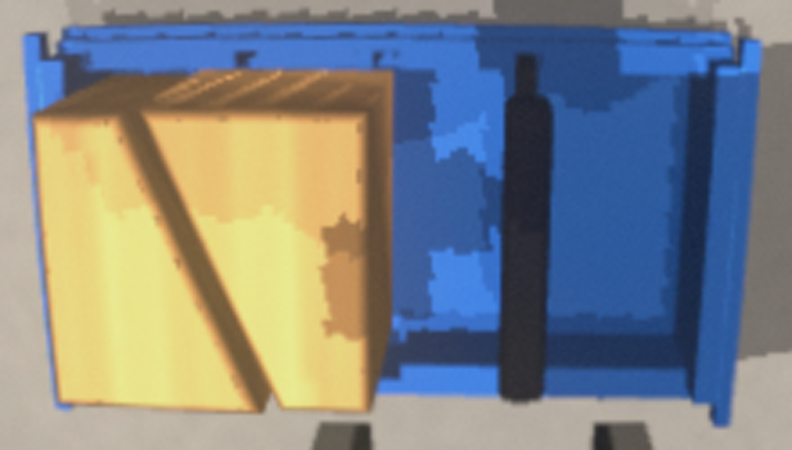

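```bash
python3 - <<'E'
from h import *
cm,im=load("w1")
P=lambda u,v,z:wonz(cm,u/3.6+145,v/3.6+140,z)[:2]
def show(n,pts,z):
    for p in pts: print(n,p,P(*p,z).round(1))
show("rib",[(528,97),(521,400),(503,250),(550,250)],56)
show("wall40",[(27,35),(62,407),(760,43),(722,425),(712,65),(697,390)],40)
show("AB64",[(35,118),(58,403),(365,115),(365,410),(122,112),(143,112),(262,410),(282,408)],64)
c=np.mean([P(*p,40) for p in [(27,35),(62,407),(760,43),(722,425)]],0);print(c)
E
```

```text
rib (528, 97) [498.   57.2]
rib (521, 400) [563.7  45.1]
rib (503, 250) [529.1  46.8]
rib (550, 250) [530.8  56.6]
wall40 (27, 35) [465.9 -51.3]
wall40 (62, 407) [555.9 -67.7]
wall40 (760, 43) [496.8 109.2]
wall40 (722, 425) [585.9  90.7]
wall40 (712, 65) [500.1  98. ]
wall40 (697, 390) [575.7  85.6]
AB64 (35, 118) [482.4 -43.5]
AB64 (58, 403) [545.4 -56.5]
AB64 (365, 115) [494.7  25. ]
AB64 (365, 410) [557.1  12.3]
AB64 (122, 112) [484.9 -24.1]
AB64 (143, 112) [485.8 -19.7]
AB64 (262, 410) [553.7  -9.9]
AB64 (282, 408) [553.9  -5.5]
[526.12710633  20.23068096]
```

```bash
cat >> h.py <<'E'
from scipy.spatial.transform import Rotation as Ro
def plan(x,y,z,yaw):
    """needed shift mm/20 and total rotvec (in deg; /180) to point down with jaw axis at yaw deg (mod 180)"""
    s=r.sense(); q=Ro.from_quat(s["tcp_rot"]); best=None
    for k in (0,180):
        a=np.radians(yaw+k); Y=np.array([np.cos(a),np.sin(a),0]);Z=np.array([0,0,-1.]);X=np.cross(Y,Z)
        d=(Ro.from_matrix(np.c_[X,Y,Z])*q.inv()).as_rotvec()
        if best is None or np.linalg.norm(d)<np.linalg.norm(best): best=d
    print("need mm",(np.array([x,y,z])-s["eef_pos"]).round(1),"units",((np.array([x,y,z])-s["eef_pos"])/20).round(2),"turn units",(np.degrees(best)/180).round(4),"deg",np.degrees(best).round(1),"q6",round(float(s["q"][5]),2),"clk",round(s["clock"],2),"gap",round(s["finger_gap"],1))
E
python3 -c "
from h import *
plan(530.7,51.3,28,79.5)"
```

```text
need mm [  -3.4    8.8 -119.1] units [-0.17  0.44 -5.95] turn units [ 0.0029 -0.0048 -0.0045] deg [ 0.5 -0.9 -0.8] q6 -1.39 clk 2.07 gap 29.8
```

Request:
servo_tool(
  steps=[
    [0.22, [-0.17, 0.44, -0.5], [0.003, -0.005, -0.0045]],
    [0.22, [0, 0, -0.8], [0, 0, 0]],
    [0.22, [0, 0, -0.8], [0, 0, 0]],
    [0.22, [0, 0, -0.8], [0, 0, 0]],
    [0.22, [0, 0, -0.2], [0, 0, 0]],
  ],
)

```text
clock: 2.48
eef_pos: [530.1, 56.6, 88.0]
tcp_rot: [0.09, 0.996, 0.002, 0.004]
force: [-0.2, 0.6, -0.7]
finger_gap: 18.8
```

```bash
python3 -c "
from h import *
plan(530.7,51.3,28,79.5)"
```

```text
need mm [  0.6  -5.3 -60. ] units [ 0.03 -0.27 -3.  ] turn units [-0.0009  0.0027 -0.001 ] deg [-0.2  0.5 -0.2] q6 -1.36 clk 2.48 gap 18.8
```

Request:
servo_tool(
  steps=[
    [0.22, [0.02, -0.2, 0], [0, 0.002, 0]],
    [0.22, [0, 0, 0], [0, 0, 0]],
    [0.22, [0, 0, 0], [0, 0, 0]],
  ],
)

```text
clock: 2.73
eef_pos: [530.0, 54.3, 89.6]
tcp_rot: [0.089, 0.996, 0.002, 0.001]
force: [-0.8, 0.5, 0.1]
finger_gap: 18.7
```

```bash
python3 -c "
from h import *
plan(530.7,51.3,28,79.5)"
```

```text
need mm [  0.7  -3.  -61.6] units [ 0.04 -0.15 -3.08] turn units [-0.001   0.0006 -0.0019] deg [-0.2  0.1 -0.3] q6 -1.36 clk 2.73 gap 18.7
```

Request:
servo_tool(
  steps=[
    [0.22, [0.03, -0.12, 0], [0, 0, 0]],
    [0.22, [0, 0, -0.6], [0, 0, 0]],
    [0.22, [0, 0, -0.6], [0, 0, 0]],
    [0.22, [0, 0, -0.2], [0, 0, 0]],
    [0.22, [0, 0, 0], [0, 0, 0]],
  ],
)

```text
clock: 3.15
eef_pos: [532.2, 51.8, 62.1]
tcp_rot: [0.089, 0.996, 0.002, 0.004]
force: [-0.2, 0.1, 0.1]
finger_gap: 18.7
```

```bash
python3 -c "
from h import *
plan(530.7,51.3,28,79.5)"
```

```text
need mm [ -1.5  -0.5 -34.1] units [-0.08 -0.02 -1.7 ] turn units [-0.0011  0.0024 -0.0019] deg [-0.2  0.4 -0.3] q6 -1.37 clk 3.15 gap 18.7
```

Request:
servo_tool(
  steps=[
    [0.22, [-0.05, -0.02, -0.5], [0, 0.001, 0]],
    [0.22, [0, 0, -0.5], [0, 0, 0]],
    [0.22, [0, 0, -0.4], [0, 0, 0]],
    [0.22, [0, 0, -0.1], [0, 0, 0]],
    [0.22, [0, 0, 0], [0, 0, 0]],
  ],
)

```text
clock: 3.57
eef_pos: [530.1, 51.2, 27.3]
tcp_rot: [0.089, 0.996, 0.002, 0.0]
force: [1.0, -0.1, 0.2]
finger_gap: 18.6
```

```bash
python3 -c "
from h import *
plan(530.7,51.3,28,79.5)
wshot('w2')"
```

```text
need mm [0.6 0.1 0.7] units [0.03 0.   0.04] turn units [-0.0011  0.0004 -0.0018] deg [-0.2  0.1 -0.3] q6 -1.37 clk 3.57 gap 18.6
eef [530.   51.2  27.4] yawY 79.82 q [ 0.03  0.24  1.61  0.    1.29 -1.37] clk 3.6167 F [-0.   0.6 -0.2] gap 18.687315222601725
```

View pics/w2.png

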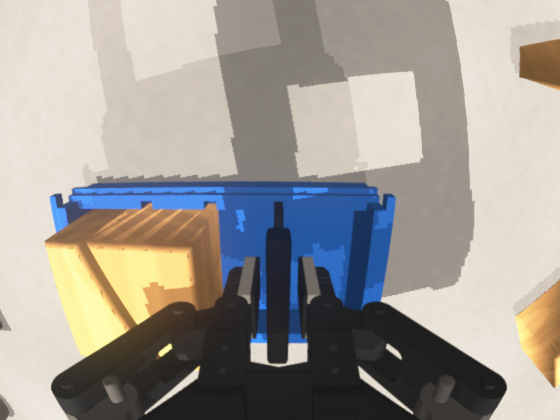

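The pads (at columns 250 and 310) straddle the rib (267–290), and the left finger is clear of the chock. Next I close the gripper and lift.

Request:
servo_tool(
  steps=[
    [0, [0, 0, 0], [0, 0, 0]],
    [0, [0, 0, 0], [0, 0, 0]],
    [0, [0, 0, 0], [0, 0, 0]],
    [0, [0, 0, 0], [0, 0, 0]],
    [0, [0, 0, 0.3], [0, 0, 0]],
    [0, [0, 0, 0.4], [0, 0, 0]],
    [0, [0, 0, 0.5], [0, 0, 0]],
    [0, [0, 0, 0.6], [0, 0, 0]],
    [0, [0, 0, 0.6], [0, 0, 0]],
    [0, [0, 0, 0.6], [0, 0, 0]],
    [0, [0, 0, 0.6], [0, 0, 0]],
  ],
)

```text
clock: 4.53
eef_pos: [530.0, 51.3, 106.9]
tcp_rot: [0.089, 0.996, 0.002, 0.001]
force: [0.2, 1.0, -0.7]
finger_gap: 9.6
```

```bash
python3 -c "
from h import *
plan(505,-300,130,90)
wshot('w3')"
```

```text
need mm [ -25.  -351.3   23.1] units [ -1.25 -17.57   1.15] turn units [-0.0012  0.0006  0.0565] deg [-0.2  0.1 10.2] q6 -1.37 clk 4.53 gap 9.6
eef [531.5  51.4 110.2] yawY 79.83 q [ 0.03  0.14  1.55  0.    1.44 -1.37] clk 4.5833 F [0.7 0.5 1.8] gap 9.058296920065997
```

View pics/w3.png

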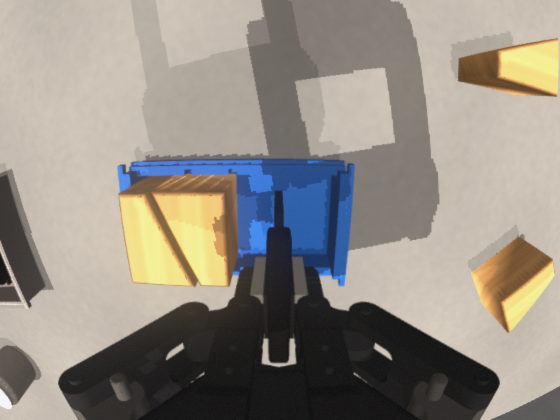

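Request:
servo_tool(
  steps=[
    [0, [0, -0.6, 0.4], [0, 0, 0.004]],
    [0, [0, -1, 0.2], [0, 0, 0.004]],
    [0, [-0.1, -1, 0], [0, 0, 0.004]],
    [0, [-0.1, -1, 0], [0, 0, 0.004]],
    [0, [-0.1, -1, 0], [0, 0, 0.004]],
    [0, [-0.1, -1, 0], [0, 0, 0.004]],
    [0, [-0.1, -1, 0], [0, 0, 0.004]],
    [0, [-0.1, -1, 0], [0, 0, 0.004]],
    [0, [-0.1, -1, 0], [0, 0, 0.004]],
    [0, [-0.1, -1, 0], [0, 0, 0.004]],
    [0, [-0.1, -1, 0], [0, 0, 0.004]],
    [0, [-0.1, -1, 0], [0, 0, 0.004]],
  ],
)

```text
clock: 5.58
eef_pos: [512.4, -187.4, 133.5]
tcp_rot: [0.006, 1.0, 0.002, 0.011]
force: [1.4, 0.5, 0.5]
finger_gap: 9.2
```

```bash
python3 -c "
from h import *
plan(505,-304,130,90)"
```

```text
need mm [  -7.4 -116.6   -3.5] units [-0.37 -5.83 -0.17] turn units [-0.0015  0.0071  0.0039] deg [-0.3  1.3  0.7] q6 -1.98 clk 5.58 gap 9.2
```

Request:
servo_tool(
  steps=[
    [0, [-0.1, -0.9, 0], [0, 0.004, 0.002]],
    [0, [-0.1, -0.9, 0], [0, 0.002, 0]],
    [0, [-0.1, -0.9, 0], [0, 0, 0]],
    [0, [0, -0.9, 0], [0, 0, 0]],
    [0, [0, -0.8, 0], [0, 0, 0]],
    [0, [0, -0.5, 0], [0, 0, 0]],
    [0, [0, -0.1, 0], [0, 0, 0]],
    [0, [0, 0, 0], [0, 0, 0]],
  ],
)

```text
clock: 6.25
eef_pos: [505.0, -296.4, 137.4]
tcp_rot: [0.005, 1.0, 0.001, 0.003]
force: [-0.4, -0.6, -0.3]
finger_gap: 8.8
```

```bash
python3 -c "
from h import *
plan(505,-304,33,90)
wshot('w4')"
```

```text
need mm [  -0.    -7.6 -104.4] units [-0.   -0.38 -5.22] turn units [-0.0005  0.0022  0.0031] deg [-0.1  0.4  0.6] q6 -2.16 clk 6.25 gap 8.8
eef [ 505.1 -296.1  137.4] yawY 89.47 q [-0.6   0.26  1.35  0.01  1.52 -2.16] clk 6.3 F [ 0.5  0.4 -0.3] gap 9.287940325630885
```

View pics/w4.png

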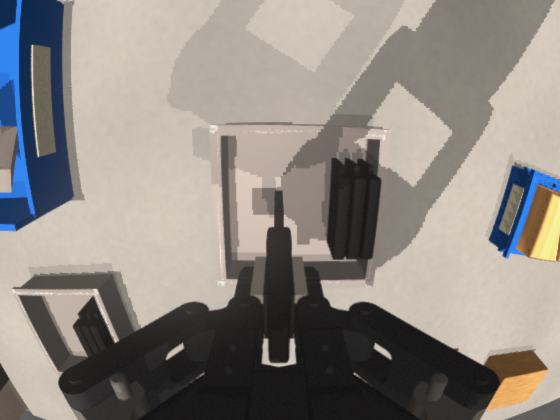

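Request:
servo_tool(
  steps=[
    [0, [0, -0.3, -0.5], [0, 0, 0.002]],
    [0, [0, 0, -0.8], [0, 0, 0]],
    [0, [0, 0, -0.8], [0, 0, 0]],
    [0, [0, 0, -0.8], [0, 0, 0]],
    [0, [0, 0, -0.8], [0, 0, 0]],
    [0, [0, 0, -0.6], [0, 0, 0]],
    [0, [0, 0, -0.3], [0, 0, 0]],
    [0, [0, 0, 0], [0, 0, 0]],
  ],
)

```text
clock: 6.97
eef_pos: [505.7, -297.6, 38.8]
tcp_rot: [-0.003, 1.0, 0.001, 0.004]
force: [1.1, -0.1, -0.8]
finger_gap: 9.3
```

```bash
python3 -c "
from h import *
plan(505,-304,33,90)"
```

```text
need mm [-0.7 -6.4 -5.8] units [-0.04 -0.32 -0.29] turn units [-0.0006  0.0024 -0.002 ] deg [-0.1  0.4 -0.4] q6 -2.18 clk 6.97 gap 9.3
```

Request:
servo_tool(
  steps=[
    [0, [0, -0.2, -0.25], [0, 0, 0]],
    [0, [0, 0, 0], [0, 0, 0]],
    [0.22, [0, 0, 0], [0, 0, 0]],
    [0.22, [0, 0, 0], [0, 0, 0]],
    [0.22, [0, 0, 0], [0, 0, 0]],
    [0.22, [0, 0, 0.3], [0, 0, 0]],
    [0.22, [0, 0, 0.6], [0, 0, 0]],
    [0.22, [0, 0, 0.8], [0, 0, 0]],
    [0.22, [0, 0, 0.8], [0, 0, 0]],
    [0.22, [0, 0, 0.8], [0, 0, 0]],
    [0.22, [0, 0, 0.8], [0, 0, 0]],
  ],
)

```text
clock: 7.88
eef_pos: [506.2, -302.1, 124.0]
tcp_rot: [-0.003, 1.0, 0.0, 0.005]
force: [-1.0, -0.3, -1.2]
finger_gap: 18.9
```

```bash
python3 -c "
from h import *
plan(630,230,190,90)
wshot('w5')"
```

```text
need mm [123.8 532.1  66. ] units [ 6.19 26.6   3.3 ] turn units [-0.0002  0.0031 -0.0022] deg [-0.   0.6 -0.4] q6 -2.18 clk 7.88 gap 18.9
eef [ 507.8 -303.1  128.6] yawY 90.4 q [-0.6   0.28  1.35  0.01  1.49 -2.18] clk 7.9333 F [ 1.  -0.1  2.5] gap 18.75964096078127
```

View pics/w5.png

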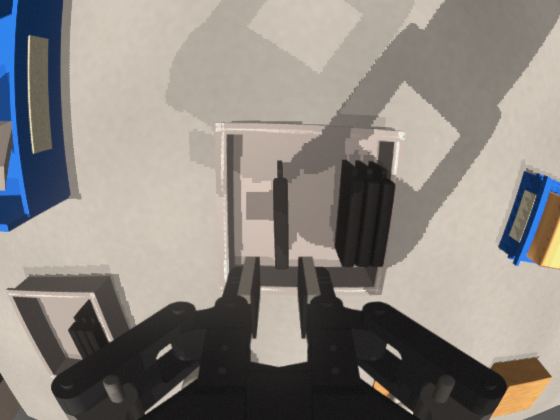

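Request:
servo_tool(
  steps=[
    [0.4, [0.2, 0.6, 0.4], [0, 0, -0.03]],
    [0.6, [0.25, 1, 0.4], [0, 0, -0.036]],
    [0.8, [0.25, 1, 0.4], [0, 0, -0.036]],
    [1, [0.25, 1, 0.4], [0, 0, -0.036]],
    [1, [0.25, 1, 0.3], [0, 0, -0.036]],
    [1, [0.25, 1, 0.3], [0, 0, -0.036]],
    [1, [0.25, 1, 0], [0, 0, -0.036]],
    [1, [0.25, 1, 0], [0, 0, -0.036]],
    [1, [0.25, 1, 0], [0, 0, -0.036]],
    [1, [0.25, 1, 0], [0, 0, -0.036]],
    [1, [0.25, 1, 0], [0, 0, -0.036]],
    [1, [0.25, 1, 0], [0, 0, -0.036]],
  ],
)

```text
clock: 8.93
eef_pos: [569.7, -65.7, 193.2]
tcp_rot: [0.644, 0.764, -0.01, 0.015]
force: [0.3, -0.4, -0.3]
finger_gap: 85.4
```

```bash
python3 -c "
from h import *
plan(624,255,160,-66)"
```

```text
need mm [ 54.3 320.7 -33.2] units [ 2.72 16.04 -1.66] turn units [ 0.0116 -0.0046 -0.4207] deg [  2.1  -0.8 -75.7] q6 -0.33 clk 8.93 gap 85.4
```

Request:
servo_tool(
  steps=[
    [1, [0.2, 1, 0], [0, 0, -0.036]],
    [1, [0.2, 1, 0], [0, 0, -0.036]],
    [1, [0.2, 1, 0], [0, 0, -0.036]],
    [1, [0.2, 1, 0], [0, 0, -0.036]],
    [1, [0.2, 1, 0], [0, 0, -0.036]],
    [1, [0.2, 1, 0], [0, 0, -0.036]],
    [1, [0.2, 1, 0], [0, 0, -0.036]],
    [1, [0.2, 1, 0], [0, 0, -0.036]],
    [1, [0.2, 1, -0.1], [0, 0, -0.036]],
    [1, [0.2, 1, -0.2], [0, 0, -0.036]],
    [1, [0.2, 1, -0.2], [0, 0, -0.02]],
    [1, [0.1, 1, -0.2], [0, 0, 0]],
  ],
)

```text
clock: 9.93
eef_pos: [618.6, 187.6, 194.3]
tcp_rot: [0.971, 0.237, -0.01, 0.012]
force: [0.2, -0.2, 1.1]
finger_gap: 85.6
```

```bash
python3 -c "
from h import *
plan(624,255,160,-66)"
```

```text
need mm [  5.4  67.4 -34.3] units [ 0.27  3.37 -1.72] turn units [ 0.0086 -0.0048 -0.0188] deg [ 1.5 -0.9 -3.4] q6 1.34 clk 9.93 gap 85.6
```

Request:
servo_tool(
  steps=[
    [1, [0.1, 0.8, -0.3], [0.003, -0.002, -0.008]],
    [1, [0.05, 0.8, -0.4], [0.003, -0.002, -0.006]],
    [1, [0, 0.7, -0.4], [0.002, -0.001, -0.002]],
    [1, [0, 0.4, -0.2], [0, 0, 0]],
    [1, [0, 0.1, 0], [0, 0, 0]],
    [1, [0, 0, 0], [0, 0, 0]],
  ],
)

```text
clock: 10.43
eef_pos: [621.4, 251.0, 171.8]
tcp_rot: [0.977, 0.213, 0.003, 0.0]
force: [0.1, 1.3, 0.6]
finger_gap: 85.3
```

```bash
python3 -c "
from h import *
plan(624,255,160,-66)
wshot('w6')"
```

```text
need mm [  2.6   4.  -11.8] units [ 0.13  0.2  -0.59] turn units [-0.0004  0.0019 -0.0035] deg [-0.1  0.3 -0.6] q6 1.47 clk 10.43 gap 85.3
eef [621.5 250.7 172. ] yawY -65.39 q [ 0.33  0.48  1.01 -0.    1.64  1.47] clk 10.4833 F [ 1.6 -0.3 -0.1] gap 85.24189491506964
```

View pics/w6.png

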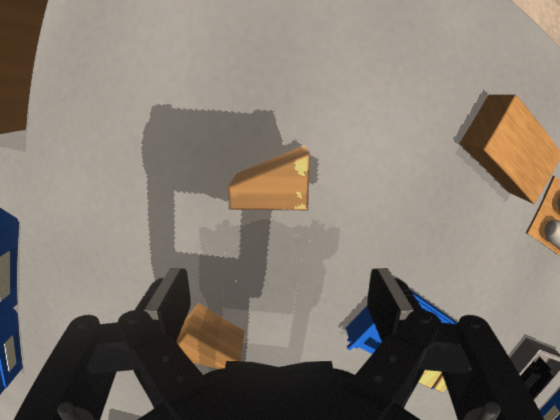

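```bash
python3 - <<'E'
from h import *
cm,im=load("w6")
a=cv2.resize(im[135:225,215:325],None,fx=6,fy=6,interpolation=cv2.INTER_CUBIC); cv2.imwrite("pics/w6c.png",a)
E
```

```text
(no output)
```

View pics/w6c.png

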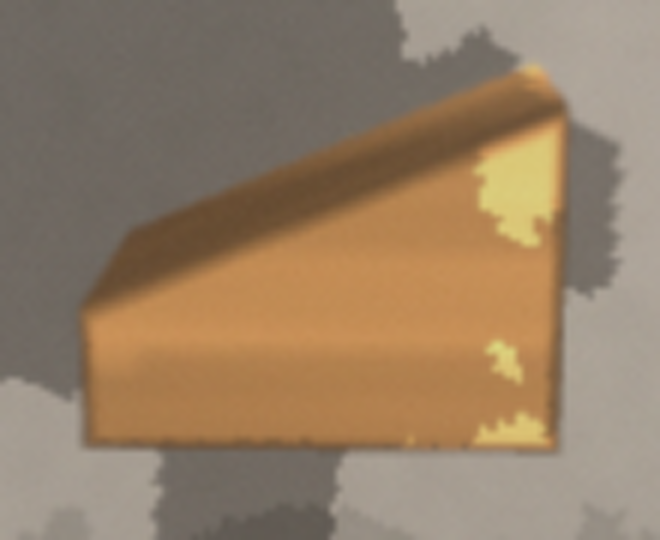

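```bash
cat >> h.py <<'E'
def chock(cm,pts,ox,oy,S,z,grip):
    """pts: toe-slope, toe-straight, head-slope, head-straight (crop px)"""
    P=[wonz(cm,u/S+ox,v/S+oy,z)[:2] for u,v in pts]; ts,tt,hs,hh=P
    ex=hh-tt; L=np.linalg.norm(ex); ex/=L; ey=np.array([-ex[1],ex[0]])
    # head normal check
    c=(tt+hh)/2+17*ey
    print("corners",np.round(P,1).tolist(),"L",L.round(1),"toe",np.linalg.norm(ts-tt).round(1),"head",np.linalg.norm(hs-hh).round(1),
      "ang straight",np.degrees(np.arctan2(*ex[::-1])).round(1),"ang head-90",(np.degrees(np.arctan2(*(hs-hh)[::-1]))-90).round(1),"mid",c.round(1),"grip",(c+grip*ey).round(1))
E
python3 - <<'E'
from h import *
cm,im=load("w6")
chock(cm,[(83,312),(87,446),(567,113),(556,450)],215,135,6,58.5,-5)
E
```

```text
corners [[619.1, 295.4], [601.6, 287.7], [670.8, 247.4], [628.1, 228.3]] L 65.0 toe 19.1 head 46.8 ang straight -66.0 ang head-90 -66.0 mid [630.4 264.9] grip [625.8 262.9]
```

Request:
servo_tool(
  steps=[
    [1, [0.15, 0.4, -0.4], [0, 0.001, -0.003]],
    [1, [0.05, 0.15, -0.7], [0, 0, 0]],
    [1, [0, 0, -0.8], [0, 0, 0]],
    [1, [0, 0, -0.8], [0, 0, 0]],
    [1, [0, 0, -0.5], [0, 0, 0]],
    [1, [0, 0, -0.1], [0, 0, 0]],
    [1, [0, 0, 0], [0, 0, 0]],
  ],
)

```text
clock: 11.07
eef_pos: [627.1, 259.8, 101.4]
tcp_rot: [0.979, 0.206, 0.002, 0.0]
force: [-0.1, -0.1, 0.8]
finger_gap: 84.8
```

```bash
python3 -c "
from h import *
plan(625.8,262.7,25,-66)"
```

```text
need mm [ -1.3   2.9 -76.4] units [-0.07  0.14 -3.82] turn units [-0.0003  0.0015  0.0012] deg [-0.1  0.3  0.2] q6 1.49 clk 11.07 gap 84.8
```

Request:
servo_tool(
  steps=[
    [1, [-0.04, 0.12, -0.3], [0, 0, 0]],
    [1, [0, 0, -0.7], [0, 0, 0]],
    [1, [0, 0, -0.8], [0, 0, 0]],
    [1, [0, 0, -0.8], [0, 0, 0]],
    [1, [0, 0, -0.6], [0, 0, 0]],
    [1, [0, 0, -0.25], [0, 0, 0]],
    [1, [0, 0, 0], [0, 0, 0]],
    [1, [0, 0, 0], [0, 0, 0]],
  ],
)

```text
clock: 11.73
eef_pos: [627.4, 262.7, 29.2]
tcp_rot: [0.979, 0.206, 0.005, -0.0]
force: [0.4, -0.7, 0.9]
finger_gap: 85.1
```

```bash
python3 -c "
from h import *
plan(625.8,262.7,25,-66)
wshot('w7')"
```

```text
need mm [-1.6 -0.  -4.2] units [-0.08 -0.   -0.21] turn units [-0.0008  0.0031  0.0013] deg [-0.1  0.6  0.2] q6 1.5 clk 11.73 gap 85.1
eef [627.5 262.8  29.3] yawY -66.24 q [ 0.34  0.62  1.12 -0.    1.4   1.5 ] clk 11.7833 F [-0.3  0.9  0.4] gap 85.28570783732432
```

View pics/w7.png

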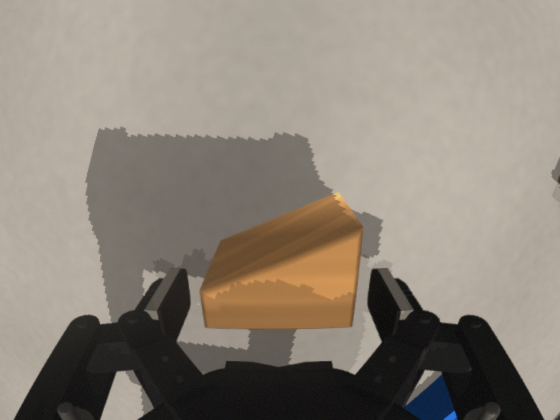

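Request:
servo_tool(
  steps=[
    [1, [-0.08, 0, -0.22], [0, 0.002, 0]],
    [1, [0, 0, 0], [0, 0, 0]],
    [0, [0, 0, 0], [0, 0, 0]],
    [0, [0, 0, 0], [0, 0, 0]],
    [0, [0, 0, 0], [0, 0, 0]],
    [0, [0, 0, 0], [0, 0, 0]],
    [0, [0, 0, 0], [0, 0, 0]],
  ],
)

```text
clock: 12.37
eef_pos: [628.0, 263.6, 29.5]
tcp_rot: [0.979, 0.206, 0.005, -0.002]
force: [0.1, -1.0, -0.3]
finger_gap: 64.8
```

```bash
python3 -c "
from h import *
plan(625.8,262.7,25,-66)
wshot('w8')"
```

```text
need mm [-2.2 -0.9 -4.5] units [-0.11 -0.05 -0.22] turn units [-0.0017  0.0032  0.0013] deg [-0.3  0.6  0.2] q6 1.5 clk 12.37 gap 64.8
eef [628.  263.6  29.4] yawY -66.24 q [0.34 0.62 1.11 0.   1.4  1.5 ] clk 12.4167 F [ 0.3  0.3 -0.1] gap 64.98303220343384
```

View pics/w8.png

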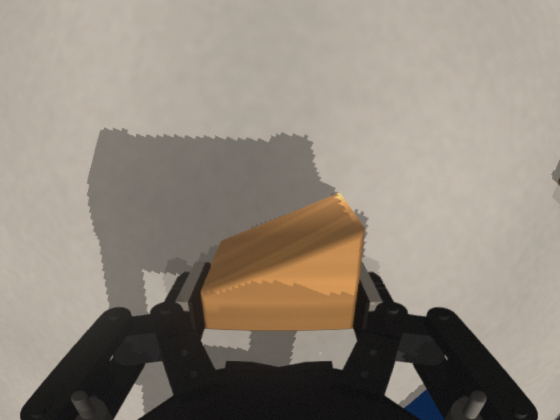

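Request:
servo_tool(
  steps=[
    [0, [0, 0, 0.3], [0, 0, 0]],
    [0, [0, 0, 0.6], [0, 0, 0]],
    [0, [0, 0, 0.8], [0, 0, 0]],
    [0, [0, 0, 0.9], [0, 0, 0]],
    [0, [0, 0, 0.9], [0, 0, 0]],
    [0, [-0.2, -0.5, 0.8], [0, 0, 0.02]],
    [0, [-0.35, -0.8, 0.4], [0, 0, 0.03]],
    [0, [-0.35, -0.8, 0], [0, 0, 0.03]],
    [0, [-0.35, -0.8, 0], [0, 0, 0.03]],
    [0, [-0.35, -0.8, 0], [0, 0, 0.03]],
    [0, [-0.35, -0.8, 0], [0, 0, 0.03]],
    [0, [-0.35, -0.8, 0], [0, 0, 0.03]],
  ],
)

```text
clock: 13.42
eef_pos: [580.3, 156.8, 139.4]
tcp_rot: [0.859, 0.512, 0.009, -0.002]
force: [0.2, -0.6, -0.5]
finger_gap: 64.6
```

```bash
python3 -c "
from h import *
plan(528.5,35.5,130,-10.5)"
```

```text
need mm [ -51.8 -121.3   -9.4] units [-2.59 -6.06 -0.47] turn units [-0.0046  0.0038  0.0997] deg [-0.8  0.7 17.9] q6 0.69 clk 13.42 gap 64.6
```

Request:
servo_tool(
  steps=[
    [0, [-0.35, -0.8, 0], [0, 0, 0.03]],
    [0, [-0.35, -0.8, 0], [-0.001, 0.001, 0.025]],
    [0, [-0.35, -0.8, 0], [-0.001, 0.001, 0.015]],
    [0, [-0.35, -0.8, 0], [-0.001, 0, 0]],
    [0, [-0.35, -0.8, 0], [0, 0, 0]],
    [0, [-0.3, -0.6, 0], [0, 0, 0]],
    [0, [-0.1, -0.3, 0], [0, 0, 0]],
    [0, [0, 0, 0], [0, 0, 0]],
  ],
)

```text
clock: 14.08
eef_pos: [535.1, 51.5, 149.6]
tcp_rot: [0.793, 0.609, 0.008, 0.002]
force: [-0.1, 0.8, -1.2]
finger_gap: 64.9
```

```bash
python3 -c "
from h import *
plan(528.5,35.5,130,-10.5)"
```

```text
need mm [ -6.6 -16.  -19.6] units [-0.33 -0.8  -0.98] turn units [-0.002   0.0047  0.025 ] deg [-0.4  0.8  4.5] q6 0.29 clk 14.08 gap 64.9
```

Request:
servo_tool(
  steps=[
    [0, [-0.15, -0.4, -0.2], [0, 0.002, 0.014]],
    [0, [-0.12, -0.3, -0.4], [0, 0.001, 0.009]],
    [0, [0, -0.1, -0.4], [0, 0, 0]],
    [0, [0, 0, -0.2], [0, 0, 0]],
    [0, [0, 0, 0], [0, 0, 0]],
    [0, [0, 0, 0], [0, 0, 0]],
  ],
)

```text
clock: 14.58
eef_pos: [531.3, 37.7, 126.6]
tcp_rot: [0.77, 0.638, 0.006, -0.0]
force: [-0.4, -0.5, -0.5]
finger_gap: 65.0
```

```bash
python3 -c "
from h import *
plan(528.5,35.5,110,-10.5)
wshot('w9')"
```

```text
need mm [ -2.8  -2.2 -16.6] units [-0.14 -0.11 -0.83] turn units [-0.0026  0.0028  0.0014] deg [-0.5  0.5  0.2] q6 0.18 clk 14.58 gap 65.0
eef [531.3  37.7 126.6] yawY -10.74 q [-0.    0.12  1.53  0.01  1.47  0.18] clk 14.6333 F [ 0.5  0.9 -1.8] gap 64.99656071566048
```

View pics/w9.png

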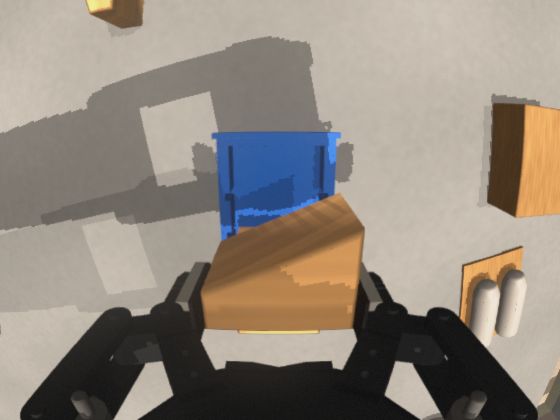

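```bash
python3 - <<'E'
from h import *
cm,im=load("w9")
a=cv2.resize(im[120:250,200:355],None,fx=4.5,fy=4.5,interpolation=cv2.INTER_CUBIC); cv2.imwrite("pics/w9c.png",a)
E
```

```text
(no output)
```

View pics/w9c.png

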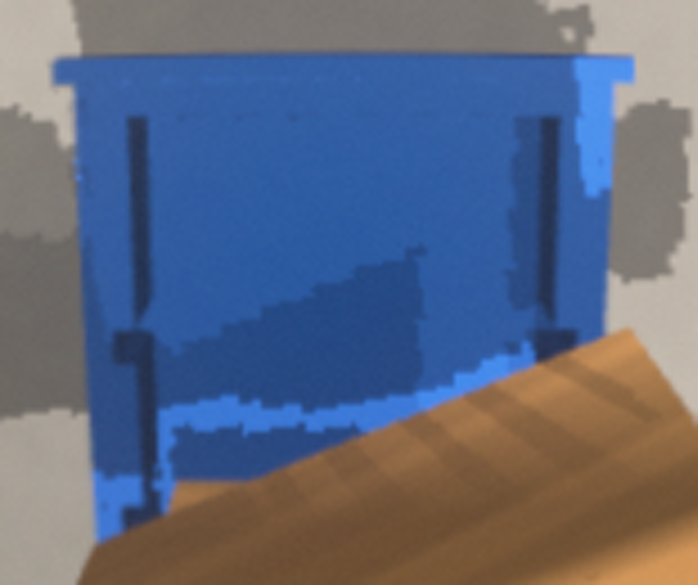

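```bash
python3 - <<'E'
from h import *
cm,im=load("w9")
P=lambda u,v,z:wonz(cm,u/4.5+200,v/4.5+120,z)[:2]
T=np.array([525.6,20]);a=np.radians(-10.5);ex=np.array([np.cos(a),np.sin(a)]);ey=np.array([-ex[1],ex[0]])
for n,p,z in [("slotL",(115,345),28),("slotR",(578,345),28),("wL",(52,57),40),("wR",(634,57),40),("slot0L",(124,515),28)]:
    X=P(*p,z); print(n,X.round(1),"tray",((X-T)@ex).round(1),((X-T)@ey).round(1))
cm,im=load("w1"); P=lambda u,v,z:wonz(cm,u/3.6+145,v/3.6+140,z)[:2]
for p,z in [((27,35),40),((62,407),40),((760,43),40),((722,425),40)]: 
    X=P(*p,z); print(((X-T)@ex).round(1),((X-T)@ey).round(1))
E
```

```text
slotL [493.2  58.7] tray -38.9 32.1
slotR [571.7  43.6] tray 41.0 31.6
wL [496.3 109.5] tray -45.2 82.6
wR [586.5  92.1] tray 46.8 82.0
slot0L [487.4  27.8] tray -39.0 0.7
-45.7 -81.0
45.8 -80.7
-44.6 82.5
46.4 80.6
```

Request:
servo_tool(
  steps=[
    [0, [-0.1, -0.12, -0.4], [-0.001, 0.001, 0]],
    [0, [-0.05, -0.06, -0.5], [-0.001, 0.001, 0]],
    [0, [0, 0, -0.3], [0, 0, 0]],
    [0, [0, 0, 0], [0, 0, 0]],
  ],
)

```text
clock: 14.97
eef_pos: [528.4, 34.7, 100.9]
tcp_rot: [0.77, 0.638, 0.002, 0.0]
force: [0.1, -0.5, -1.7]
finger_gap: 65.4
```

```bash
python3 -c "
from h import *
plan(529.3,36,100,-10.6)"
```

```text
need mm [ 0.9  1.3 -0.9] units [ 0.04  0.07 -0.04] turn units [-0.0005  0.001   0.0006] deg [-0.1  0.2  0.1] q6 0.18 clk 14.97 gap 65.4
```

Request:
servo_tool(
  steps=[
    [0, [0.05, 0.1, 0], [0, 0, 0]],
    [0, [0.04, 0.08, 0], [0, 0, 0]],
    [0, [0, 0, -0.2], [0, 0, 0]],
    [0, [0, 0, 0], [0, 0, 0]],
  ],
)

```text
clock: 15.3
eef_pos: [530.2, 38.8, 95.9]
tcp_rot: [0.77, 0.638, 0.001, 0.0]
force: [-0.4, 0.0, -1.3]
finger_gap: 65.3
```

```bash
python3 -c "
from h import *
plan(529.3,36,100,-10.6)
wshot('w10')"
```

```text
need mm [-0.9 -2.8  4.1] units [-0.05 -0.14  0.2 ] turn units [-0.0005  0.0007  0.0007] deg [-0.1  0.1  0.1] q6 0.19 clk 15.3 gap 65.3
eef [530.5  38.8  96.5] yawY -10.72 q [0.   0.16 1.56 0.   1.42 0.19] clk 15.35 F [ 0.6 -0.4 -1. ] gap 64.99640077104425
```

View pics/w10.png

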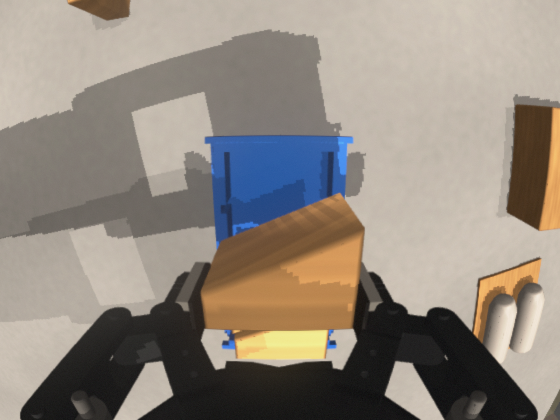

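Request:
servo_tool(
  steps=[
    [0, [-0.02, -0.04, -0.4], [0, 0, 0]],
    [0, [0, 0, -0.6], [0, 0, 0]],
    [0, [0, 0, -0.6], [0, 0, 0]],
    [0, [0, 0, -0.5], [0, 0, 0]],
    [0, [0, 0, -0.3], [0, 0, 0]],
    [0, [0, 0, 0], [0, 0, 0]],
  ],
)

```text
clock: 15.85
eef_pos: [529.7, 37.7, 43.7]
tcp_rot: [0.77, 0.638, 0.002, 0.001]
force: [-0.1, 1.0, -1.1]
finger_gap: 64.8
```

```bash
python3 -c "
from h import *
plan(529.3,36,33,-10.6);print(r.sense()['force'])"
```

```text
need mm [ -0.4  -1.7 -10.7] units [-0.02 -0.09 -0.54] turn units [-0.0005  0.0012  0.0007] deg [-0.1  0.2  0.1] q6 0.19 clk 15.85 gap 64.8
[-0.08413279  1.0484034  -1.06303966]
```

Now down to just above floor contact.

Request:
servo_tool(
  steps=[
    [0, [0, 0, -0.2], [0, 0, 0]],
    [0, [0, 0, -0.2], [0, 0, 0]],
    [0, [0, 0, -0.15], [0, 0, 0]],
    [0, [0, 0, 0], [0, 0, 0]],
  ],
)

```text
clock: 16.18
eef_pos: [530.3, 37.7, 32.2]
tcp_rot: [0.77, 0.638, 0.002, 0.001]
force: [-0.2, -0.4, -0.2]
finger_gap: 65.1
```

```bash
python3 -c "
from h import *
plan(529.3,36,33.5,-10.6);print(r.sense()['force'])
wshot('w11')"
```

```text
need mm [-1.  -1.7  1.3] units [-0.05 -0.08  0.06] turn units [-0.0005  0.0015  0.0008] deg [-0.1  0.3  0.1] q6 0.19 clk 16.18 gap 65.1
[-0.1953485  -0.40527548 -0.18488897]
eef [530.3  37.7  32.2] yawY -10.74 q [0.   0.23 1.62 0.   1.29 0.19] clk 16.2333 F [ 0.4 -0.8  0.1] gap 65.02021483192023
```

View pics/w11.png

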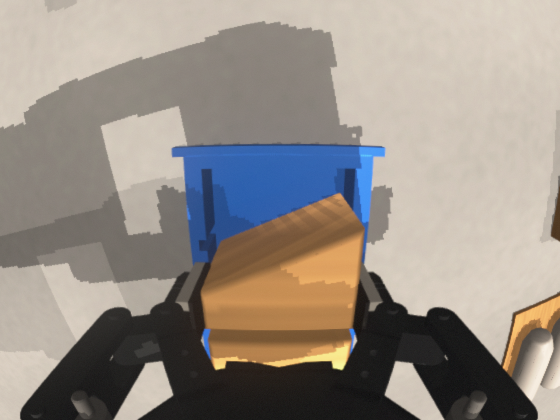

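Request:
servo_tool(
  steps=[
    [0, [-0.03, -0.15, 0], [0, 0, 0]],
    [0, [-0.03, -0.15, 0], [0, 0, 0]],
    [0, [-0.03, -0.1, 0], [0, 0, 0]],
  ],
)

```text
clock: 16.48
eef_pos: [528.8, 29.5, 32.7]
tcp_rot: [0.77, 0.638, 0.003, 0.001]
force: [-0.4, -0.4, -0.4]
finger_gap: 64.5
```

```bash
python3 -c "
from h import *
plan(528.5,31,33.5,-10.6);print(r.sense()['force'])"
```

```text
need mm [-0.3  1.5  0.8] units [-0.01  0.08  0.04] turn units [-0.0006  0.0019  0.0005] deg [-0.1  0.3  0.1] q6 0.17 clk 16.48 gap 64.5
[-0.35201642 -0.40509376 -0.35311486]
```

Request:
servo_tool(
  steps=[
    [0, [0, 0, -0.08], [0, 0, 0]],
    [0, [0, 0, -0.05], [0, 0, 0]],
    [1, [0, 0, 0], [0, 0, 0]],
    [1, [0, 0, 0], [0, 0, 0]],
    [1, [0, 0, 0], [0, 0, 0]],
    [1, [0, 0, 0.3], [0, 0, 0]],
    [1, [0, 0, 0.6], [0, 0, 0]],
    [1, [0, 0, 0.8], [0, 0, 0]],
    [1, [0, 0, 0.9], [0, 0, 0]],
    [1, [0, 0, 0.9], [0, 0, 0]],
    [1, [0, 0, 0.9], [0, 0, 0]],
  ],
)

```text
clock: 17.4
eef_pos: [526.6, 28.5, 123.4]
tcp_rot: [0.77, 0.638, 0.001, -0.001]
force: [0.4, 0.4, 0.2]
finger_gap: 85.5
```

```bash
python3 -c "
from h import *
plan(438,252,150,76.6)
wshot('w12')
cv2.imwrite('pics/top1.png',r.grab_frame('top'))
im=cv2.imread('pics/top1.png');cv2.imwrite('pics/top1c.png',cv2.resize(im[150:310,60:290],None,fx=3.4,fy=3.4,interpolation=cv2.INTER_CUBIC))
"
```

```text
need mm [-88.6 223.5  26.6] units [-4.43 11.18  1.33] turn units [-7.000e-04 -3.000e-04  4.854e-01] deg [-0.1 -0.1 87.4] q6 0.17 clk 17.4 gap 85.5
eef [528.7  28.4 128.2] yawY -10.77 q [-0.02  0.12  1.54  0.    1.48  0.17] clk 17.45 F [1.5 0.6 3.3] gap 85.45527135013081
```

View pics/w12.png

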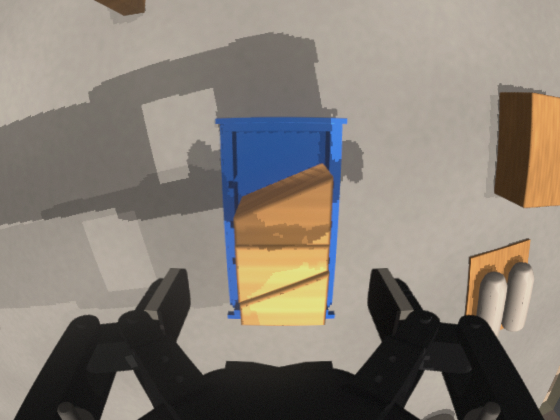

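View pics/top1c.png

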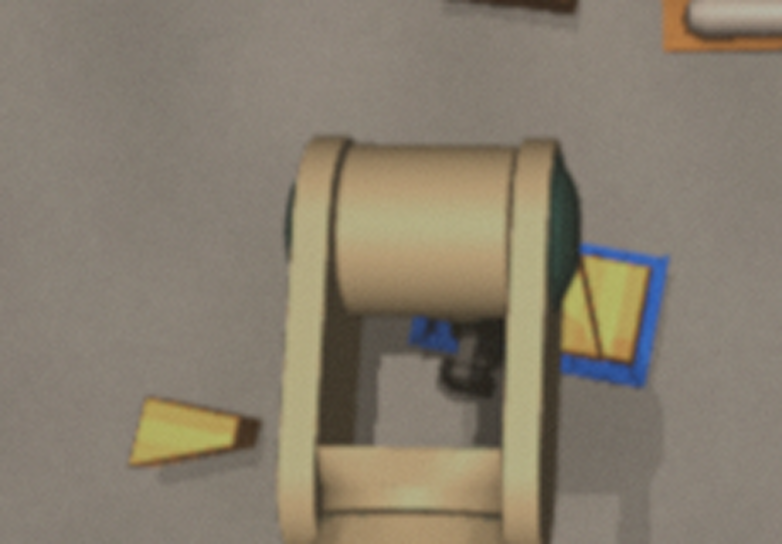

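Request:
servo_tool(
  steps=[
    [1, [-0.2, 0.5, 0.5], [0, 0, -0.03]],
    [1, [-0.37, 0.95, 0.4], [0, 0, -0.038]],
    [1, [-0.37, 0.95, 0.3], [0, 0, -0.038]],
    [1, [-0.37, 0.95, 0], [0, 0, -0.038]],
    [1, [-0.37, 0.95, 0], [0, 0, -0.038]],
    [1, [-0.37, 0.95, 0], [0, 0, -0.038]],
    [1, [-0.37, 0.95, 0], [0, 0, -0.038]],
    [1, [-0.37, 0.95, 0], [0, 0, -0.038]],
    [1, [-0.37, 0.95, 0], [0, 0, -0.038]],
    [1, [-0.37, 0.95, 0], [0, 0, -0.038]],
    [1, [-0.3, 0.8, 0], [0, 0, -0.038]],
    [1, [-0.1, 0.4, 0], [0, 0, -0.038]],
  ],
)

```text
clock: 18.5
eef_pos: [444.1, 239.7, 150.9]
tcp_rot: [0.999, -0.043, 0.001, 0.004]
force: [-0.8, 0.1, 0.2]
finger_gap: 85.5
```

```bash
python3 -c "
from h import *
plan(444,250,165,76.6)"
```

```text
need mm [-0.1 10.3 14.1] units [-0.01  0.52  0.71] turn units [ 0.0029  0.0001 -0.047 ] deg [ 0.5  0.  -8.5] q6 2.08 clk 18.5 gap 85.5
```

Request:
servo_tool(
  steps=[
    [1, [0, 0.3, 0.2], [0.001, 0, -0.03]],
    [1, [0, 0.1, 0], [0.001, 0, -0.015]],
    [1, [0, 0, 0], [0, 0, 0]],
    [1, [0, 0, 0], [0, 0, 0]],
  ],
)

```text
clock: 18.83
eef_pos: [442.0, 250.2, 153.7]
tcp_rot: [0.993, -0.118, -0.001, 0.002]
force: [0.7, 0.1, 0.6]
finger_gap: 85.7
```

```bash
python3 -c "
from h import *
plan(444,250,165,76.6)
cm,im=wshot('w13')
cv2.imwrite('pics/w13f.png',im)"
```

```text
need mm [ 2.  -0.2 11.3] units [ 0.1  -0.01  0.57] turn units [ 0.001  -0.0008  0.0005] deg [ 0.2 -0.2  0.1] q6 2.25 clk 18.83 gap 85.7
eef [442.  250.1 153.6] yawY -103.5 q [ 0.44  0.04  1.56 -0.    1.54  2.25] clk 18.8833 F [ 0.9 -0.2  0.2] gap 85.27759259899081
```

View pics/w13.png

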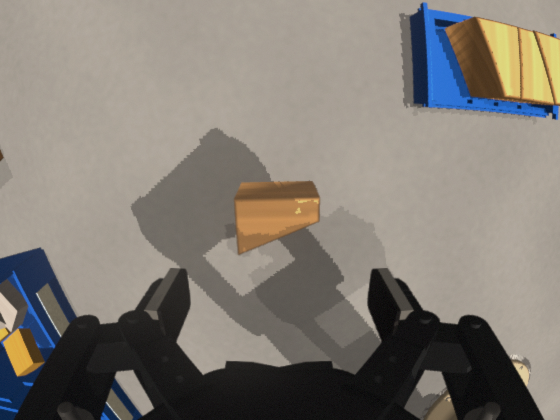

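```bash
python3 - <<'E'
from h import *
cm,im=load("w13")
a=cv2.resize(im[170:265,222:335],None,fx=6,fy=6,interpolation=cv2.INTER_CUBIC); cv2.imwrite("pics/w13c.png",a)
b=cv2.resize(im[0:125,390:560],None,fx=4.5,fy=4.5,interpolation=cv2.INTER_CUBIC); cv2.imwrite("pics/w13t.png",b)
E
```

```text
(no output)
```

View pics/w13c.png

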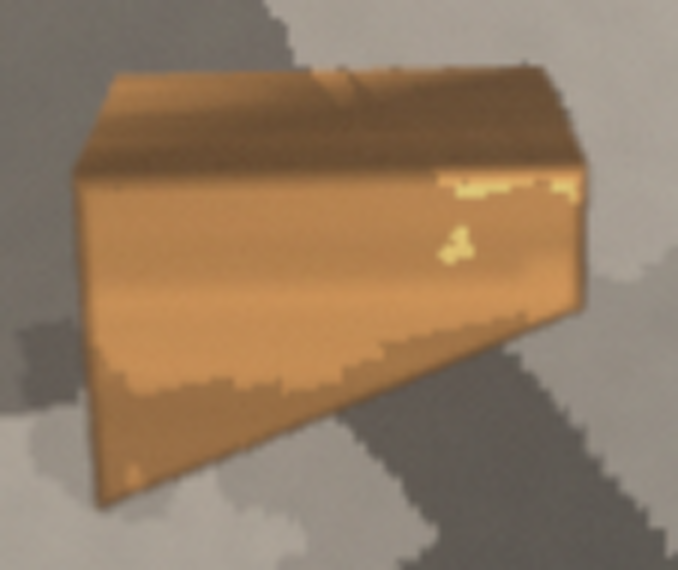

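View pics/w13t.png

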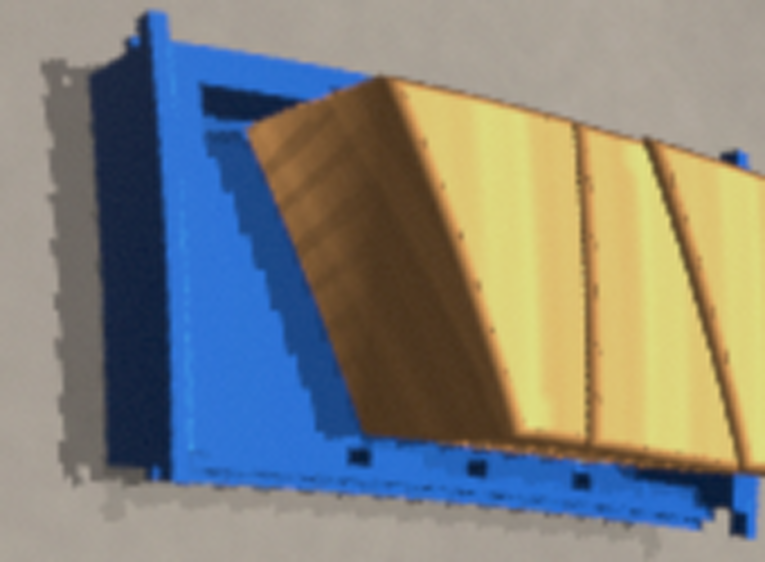

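```bash
python3 - <<'E'
from h import *
cm,im=load("w13")
chock(cm,[(582,308),(585,170),(100,508),(76,176)],222,170,6,58.5,-7)
E
```

```text
corners [[426.7, 221.5], [445.0, 217.4], [413.7, 290.5], [459.5, 280.6]] L 64.8 toe 18.7 head 46.8 ang straight 77.1 ang head-90 77.8 mid [435.6 252.8] grip [442.5 251.2]
```

Request:
servo_tool(
  steps=[
    [1, [0.04, 0.06, -0.4], [0, 0, 0.003]],
    [1, [0, 0, -0.8], [0, 0, 0]],
    [1, [0, 0, -0.8], [0, 0, 0]],
    [1, [0, 0, -0.8], [0, 0, 0]],
    [1, [0, 0, -0.4], [0, 0, 0]],
    [1, [0, 0, 0], [0, 0, 0]],
  ],
)

```text
clock: 19.38
eef_pos: [443.1, 249.6, 85.0]
tcp_rot: [0.994, -0.109, -0.001, 0.002]
force: [-1.1, -1.0, -0.2]
finger_gap: 85.6
```

```bash
python3 -c "
from h import *
plan(442.7,251.2,28,77.2)"
```

```text
need mm [ -0.4   1.6 -57. ] units [-0.02  0.08 -2.85] turn units [ 0.0012 -0.0007 -0.0014] deg [ 0.2 -0.1 -0.3] q6 2.23 clk 19.38 gap 85.6
```

Request:
servo_tool(
  steps=[
    [1, [0, 0.08, -0.4], [0, 0, -0.001]],
    [1, [0, 0, -0.6], [0, 0, 0]],
    [1, [0, 0, -0.6], [0, 0, 0]],
    [1, [0, 0, -0.5], [0, 0, 0]],
    [1, [0, 0, -0.3], [0, 0, 0]],
    [1, [0, 0, 0], [0, 0, 0]],
  ],
)

```text
clock: 19.88
eef_pos: [444.0, 251.4, 33.9]
tcp_rot: [0.994, -0.11, 0.0, 0.001]
force: [-0.1, 0.5, 0.3]
finger_gap: 85.6
```

```bash
python3 -c "
from h import *
plan(442.7,251.2,28,77.2)"
```

```text
need mm [-1.3 -0.2 -5.9] units [-0.07 -0.01 -0.3 ] turn units [ 0.0008  0.0001 -0.0007] deg [ 0.2  0.  -0.1] q6 2.24 clk 19.88 gap 85.6
```

Request:
servo_tool(
  steps=[
    [1, [-0.06, 0, -0.15], [0, 0, 0]],
    [1, [-0.03, 0, -0.15], [0, 0, 0]],
    [1, [0, 0, -0.1], [0, 0, 0]],
    [1, [0, 0, 0], [0, 0, 0]],
  ],
)

```text
clock: 20.22
eef_pos: [442.7, 251.7, 26.0]
tcp_rot: [0.994, -0.11, 0.001, 0.001]
force: [0.6, 0.9, 0.6]
finger_gap: 85.4
```

```bash
python3 -c "
from h import *
plan(442.7,251.2,28,77.2)"
```

```text
need mm [ 0.  -0.5  2. ] units [ 0.   -0.03  0.1 ] turn units [ 0.0006  0.0005 -0.0008] deg [ 0.1  0.1 -0.1] q6 2.24 clk 20.22 gap 85.4
```

Request:
servo_tool(
  steps=[
    [0, [0, 0, 0.1], [0, 0, 0]],
    [0, [0, 0, 0], [0, 0, 0]],
    [0, [0, 0, 0], [0, 0, 0]],
    [0, [0, 0, 0], [0, 0, 0]],
    [0, [0, 0, 0], [0, 0, 0]],
  ],
)

```text
clock: 20.63
eef_pos: [443.9, 252.3, 30.4]
tcp_rot: [0.994, -0.11, 0.003, -0.0]
force: [0.5, -0.1, -0.4]
finger_gap: 64.7
```

```bash
python3 -c "
from h import *
plan(442.7,251.2,28,77.2)
wshot('w14')"
```

```text
need mm [-1.2 -1.1 -2.4] units [-0.06 -0.05 -0.12] turn units [ 0.0001  0.0017 -0.0008] deg [ 0.   0.3 -0.1] q6 2.24 clk 20.63 gap 64.7
eef [443.9 252.3  30.3] yawY -102.65 q [ 0.45  0.18  1.68 -0.    1.28  2.24] clk 20.6833 F [-0.5  0.7 -0.3] gap 65.02609573772008
```

View pics/w14.png

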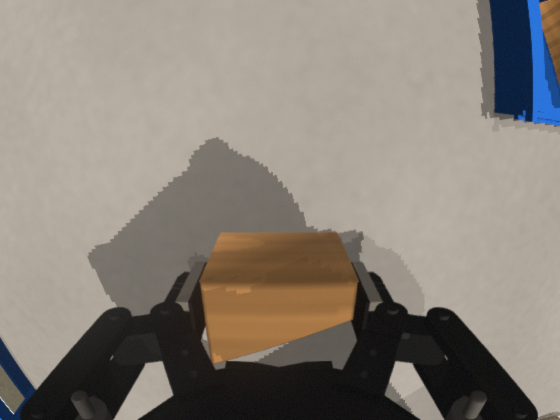

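Request:
servo_tool(
  steps=[
    [0, [0, 0, 0.3], [0, 0, 0]],
    [0, [0, 0, 0.6], [0, 0, 0]],
    [0, [0, 0, 0.8], [0, 0, 0]],
    [0, [0, 0, 0.9], [0, 0, 0.02]],
    [0, [0, 0, 0.9], [0, 0, 0.035]],
    [0, [0.1, -0.2, 0.8], [0, 0, 0.038]],
    [0, [0.3, -0.6, 0.4], [0, 0, 0.038]],
    [0, [0.4, -0.7, 0], [0, 0, 0.038]],
    [0, [0.4, -0.7, 0], [0, 0, 0.038]],
    [0, [0.4, -0.7, 0], [0, 0, 0.038]],
    [0, [0.4, -0.7, 0], [0, 0, 0.038]],
    [0, [0.4, -0.7, 0], [0, 0, 0.038]],
  ],
)

```text
clock: 21.68
eef_pos: [492.0, 165.2, 141.0]
tcp_rot: [0.915, 0.403, 0.007, -0.0]
force: [0.6, -0.6, -0.6]
finger_gap: 65.1
```

```bash
python3 -c "
from h import *
plan(537.3,78.5,120,-10.6)"
```

```text
need mm [ 45.3 -86.7 -21. ] units [ 2.27 -4.34 -1.05] turn units [-0.0032  0.0034  0.1769] deg [-0.6  0.6 31.8] q6 0.99 clk 21.68 gap 65.1
```

Request:
servo_tool(
  steps=[
    [0, [0.4, -0.7, 0], [-0.001, 0.001, 0.035]],
    [0, [0.4, -0.7, 0], [-0.001, 0.001, 0.035]],
    [0, [0.35, -0.7, 0], [-0.001, 0.001, 0.035]],
    [0, [0.3, -0.6, 0], [0, 0, 0.03]],
    [0, [0.2, -0.4, 0], [0, 0, 0.02]],
    [0, [0, -0.1, 0], [0, 0, 0.006]],
    [0, [0, 0, 0], [0, 0, 0]],
    [0, [0, 0, 0], [0, 0, 0]],
  ],
)

```text
clock: 22.35
eef_pos: [528.4, 94.6, 150.6]
tcp_rot: [0.776, 0.63, 0.004, 0.002]
force: [-1.0, 0.2, -0.6]
finger_gap: 64.6
```

```bash
python3 -c "
from h import *
plan(537.3,78.5,120,-10.6)
wshot('w15')"
```

```text
need mm [  8.9 -16.1 -30.6] units [ 0.45 -0.81 -1.53] turn units [-0.0004  0.003   0.007 ] deg [-0.1  0.5  1.3] q6 0.32 clk 22.35 gap 64.6
eef [528.4  94.8 150.7] yawY -11.84 q [0.11 0.12 1.49 0.   1.52 0.32] clk 22.4 F [ 0.   0.8 -0.3] gap 64.89565988837346
```

View pics/w15.png

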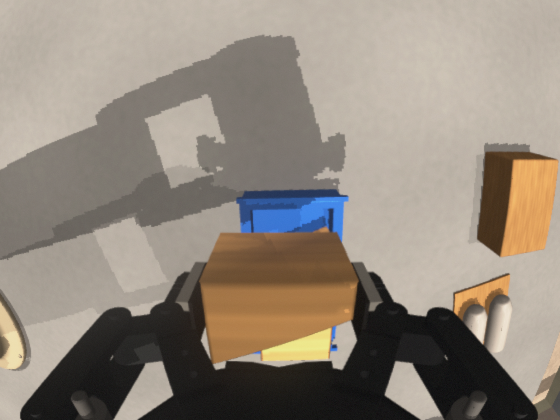

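Request:
servo_tool(
  steps=[
    [0, [0.2, -0.4, -0.3], [0, 0.002, 0.004]],
    [0, [0.2, -0.35, -0.4], [0, 0, 0.003]],
    [0, [0, -0.05, -0.5], [0, 0, 0]],
    [0, [0, 0, -0.3], [0, 0, 0]],
    [0, [0, 0, 0], [0, 0, 0]],
  ],
)

```text
clock: 22.82
eef_pos: [536.3, 79.8, 119.8]
tcp_rot: [0.769, 0.639, 0.003, 0.001]
force: [-0.4, 0.3, -0.2]
finger_gap: 64.9
```

```bash
python3 -c "
from h import *
plan(537.3,78.5,105,-10.6)"
```

```text
need mm [  1.   -1.3 -14.8] units [ 0.05 -0.06 -0.74] turn units [-0.0007  0.0015 -0.0001] deg [-0.1  0.3 -0. ] q6 0.26 clk 22.82 gap 64.9
```

Request:
servo_tool(
  steps=[
    [0, [0.04, -0.05, -0.3], [0, 0, 0]],
    [0, [0.02, -0.03, -0.3], [0, 0, 0]],
    [0, [0, 0, -0.2], [0, 0, 0]],
    [0, [0, 0, 0], [0, 0, 0]],
  ],
)

```text
clock: 23.15
eef_pos: [536.8, 78.9, 101.4]
tcp_rot: [0.769, 0.639, 0.002, 0.0]
force: [0.2, 0.3, -1.3]
finger_gap: 65.3
```

```bash
python3 -c "
from h import *
plan(537.3,78.5,100,-10.6)
cm,im=wshot('w16')
cv2.imwrite('pics/w16c.png',cv2.resize(im[150:400,150:420],None,fx=2.4,fy=2.4,interpolation=cv2.INTER_CUBIC))"
```

```text
need mm [ 0.5 -0.4 -1.4] units [ 0.03 -0.02 -0.07] turn units [-0.0007  0.001  -0.0002] deg [-0.1  0.2 -0. ] q6 0.26 clk 23.15 gap 65.3
eef [536.9  78.9 101.8] yawY -10.56 q [0.08 0.18 1.53 0.   1.43 0.26] clk 23.2 F [-0.2 -0.4 -1.3] gap 64.79119731249997
```

View pics/w16c.png

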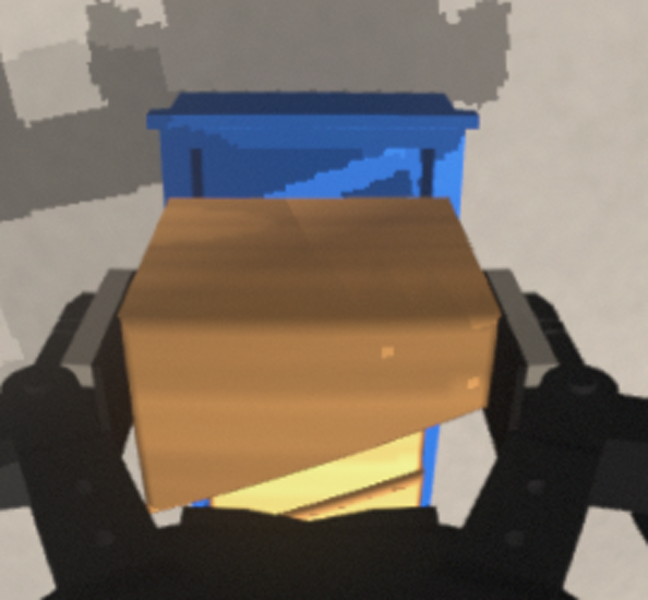

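```bash
python3 - <<'E'
from h import *
cm,im=load("w16")
T=np.array([526.4,20.3]);a=np.radians(-10.6);ex=np.array([np.cos(a),np.sin(a)]);ey=np.array([-ex[1],ex[0]])
for p,z in [((168,200),73.5),((448,200),73.5),((122,320),131),((499,318),131),((147,115),40),((479,117),40),((150,510),131),((488,408),131)]:
    X=wonz(cm,p[0]/2.4+150,p[1]/2.4+150,z)[:2]; print(p,z,((X-T)@ex).round(1),((X-T)@ey).round(1))
cm,im=load("w12")
cv2.imwrite('pics/w12c.png',cv2.resize(im[110:335,205:360],None,fx=2.6,fy=2.6,interpolation=cv2.INTER_CUBIC))
E
```

```text
(168, 200) 73.5 -34.8 70.0
(448, 200) 73.5 31.8 69.9
(122, 320) 131 -33.4 70.8
(499, 318) 131 31.0 71.1
(147, 115) 40 -45.8 81.7
(479, 117) 40 45.8 81.1
(150, 510) 131 -33.2 25.6
(488, 408) 131 31.2 51.8
```

View pics/w12c.png

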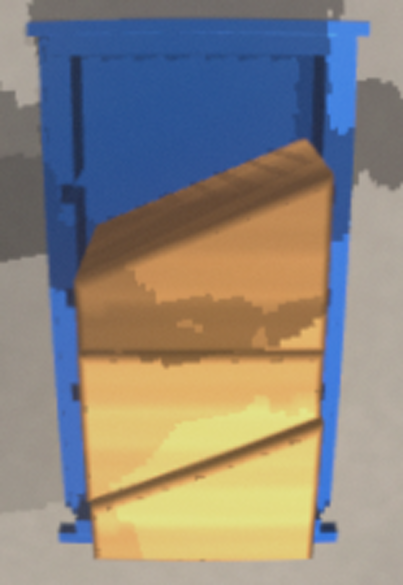

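```bash
python3 - <<'E'
from h import *
T=np.array([526.4,20.3]);a=np.radians(-10.6);ex=np.array([np.cos(a),np.sin(a)]);ey=np.array([-ex[1],ex[0]])
cm,im=load("w12")
for p,z in [((330,182),62.5),((77,280),62.5),((80,351),63),((324,353),63),((305,140),5),((100,222),5),((92,503),63),((320,420),63)]:
    X=wonz(cm,p[0]/2.6+205,p[1]/2.6+110,z)[:2]; print(p,z,((X-T)@ex).round(1),((X-T)@ey).round(1))
E
```

```text
(330, 182) 62.5 32.4 42.1
(77, 280) 62.5 -31.4 16.7
(80, 351) 63 -31.6 -3.0
(324, 353) 63 32.9 -3.9
(305, 140) 5 33.7 43.0
(100, 222) 5 -31.4 16.5
(92, 503) 63 -31.0 -51.3
(320, 420) 63 33.0 -24.1
```

Request:
servo_tool(
  steps=[
    [0, [0, -0.08, -0.15], [0, 0, 0]],
    [0, [0, -0.06, -0.4], [0, 0, 0]],
    [0, [0, 0, -0.4], [0, 0, 0]],
    [0, [0, 0, -0.2], [0, 0, 0]],
    [0, [0, 0, 0], [0, 0, 0]],
  ],
)

```text
clock: 23.62
eef_pos: [537.3, 76.0, 77.3]
tcp_rot: [0.769, 0.639, 0.003, 0.001]
force: [-1.3, 0.1, -0.8]
finger_gap: 65.2
```

```bash
python3 -c "
from h import *
plan(536.9,76.9,34,-10.6);print(r.sense()['force'])"
```

```text
need mm [ -0.4   0.9 -43.3] units [-0.02  0.05 -2.17] turn units [-0.0008  0.0017 -0.0002] deg [-0.1  0.3 -0. ] q6 0.26 clk 23.62 gap 65.2
[-1.26655205  0.05389201 -0.78786029]
```

Request:
servo_tool(
  steps=[
    [0, [0, 0.03, -0.3], [0, 0, 0]],
    [0, [0, 0, -0.4], [0, 0, 0]],
    [0, [0, 0, -0.4], [0, 0, 0]],
    [0, [0, 0, -0.3], [0, 0, 0]],
    [0, [0, 0, 0], [0, 0, 0]],
  ],
)

```text
clock: 24.03
eef_pos: [537.0, 76.7, 45.9]
tcp_rot: [0.769, 0.639, 0.003, 0.001]
force: [-0.7, -0.1, -0.2]
finger_gap: 64.9
```

```bash
python3 -c "
from h import *
plan(536.9,76.9,34,-10.6);print(r.sense()['force'])"
```

```text
need mm [ -0.1   0.2 -11.9] units [-0.01  0.01 -0.6 ] turn units [-0.0008  0.0016 -0.0002] deg [-0.1  0.3 -0. ] q6 0.26 clk 24.03 gap 64.9
[-0.66802042 -0.1245208  -0.20696667]
```

Request:
servo_tool(
  steps=[
    [0, [0, 0, -0.2], [0, 0, 0]],
    [0, [0, 0, -0.2], [0, 0, 0]],
    [0, [0, 0, -0.15], [0, 0, 0]],
    [0, [0, 0, -0.05], [0, 0, 0]],
  ],
)

```text
clock: 24.37
eef_pos: [537.2, 76.8, 33.1]
tcp_rot: [0.769, 0.639, 0.003, 0.001]
force: [-5.3, -1.2, 8.1]
finger_gap: 64.8
```

```bash
python3 -c "
from h import *
plan(536.9,76.9,34,-10.6);print(r.sense()['force'])
wshot('w17')"
```

```text
need mm [-0.3  0.1  0.9] units [-0.01  0.01  0.04] turn units [-0.0008  0.0016 -0.0003] deg [-0.2  0.3 -0. ] q6 0.26 clk 24.37 gap 64.8
[-5.28416561 -1.19468942  8.1376202 ]
eef [537.2  76.7  33.2] yawY -10.56 q [0.07 0.26 1.58 0.   1.3  0.26] clk 24.4167 F [ 0.4  0.2 -0.7] gap 64.74299183388717
```

View pics/w17.png

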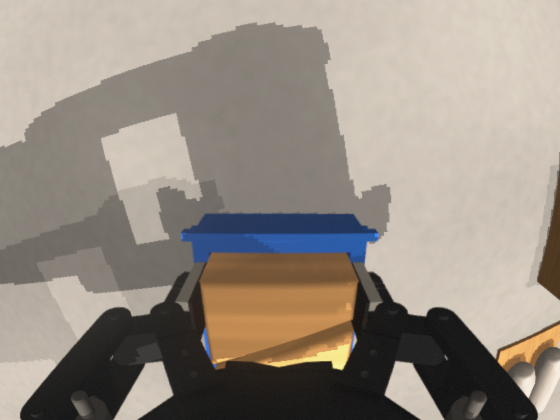

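Request:
servo_tool(
  steps=[
    [1, [0, 0, 0], [0, 0, 0]],
    [1, [0, 0, 0], [0, 0, 0]],
    [1, [0, 0, 0], [0, 0, 0]],
    [1, [0, 0, 0.3], [0, 0, 0]],
    [1, [0, 0, 0.6], [0, 0, 0]],
    [1, [0, 0, 0.8], [0, 0, 0]],
    [1, [0, 0, 0.9], [0, 0, 0]],
    [1, [0, 0, 0.9], [0, 0, 0]],
    [1, [0, 0, 0.9], [0, 0, 0]],
    [1, [0, 0, 0.9], [0, 0, 0]],
    [1, [0, 0.3, 0.5], [0, 0, 0]],
    [1, [0, 0, 0], [0, 0, 0]],
  ],
)

```text
clock: 25.42
eef_pos: [537.7, 83.1, 163.4]
tcp_rot: [0.769, 0.639, 0.006, 0.003]
force: [-0.1, -0.6, -0.1]
finger_gap: 85.1
```

```bash
python3 -c "
from h import *
cm,im=wshot('w18')
cv2.imwrite('pics/w18c.png',cv2.resize(im[130:340,190:380],None,fx=2.8,fy=2.8,interpolation=cv2.INTER_CUBIC))"
```

```text
eef [537.5  82.7 162.5] yawY -10.58 q [0.08 0.13 1.46 0.   1.54 0.27] clk 25.4667 F [-0.2 -0.8  0.2] gap 85.47543707036071
```

View pics/w18c.png

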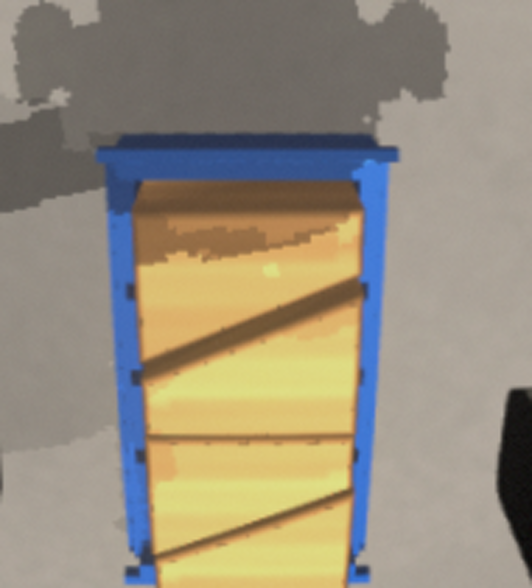

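Request:
servo_tool(
  steps=[
    [1, [-0.4, 0.8, 0.6], [0, 0, 0]],
    [1, [-0.5, 1, 0.4], [0, 0, 0]],
    [1, [-0.5, 1, 0.2], [0, 0, 0]],
    [1, [-0.5, 1, 0], [0, 0, 0]],
    [1, [-0.5, 1, 0], [0, 0, 0]],
    [1, [-0.5, 1, 0], [0, 0, 0]],
    [1, [-0.5, 1, 0], [0, 0, 0]],
    [1, [-0.5, 1, 0], [0, 0, 0]],
    [1, [-0.5, 1, 0], [0, 0, 0]],
    [1, [-0.5, 1, 0], [0, 0, 0]],
    [1, [-0.4, 0.6, 0], [0, 0, 0]],
    [1, [0, 0, 0], [0, 0, 0]],
  ],
)

```text
clock: 26.47
eef_pos: [420.2, 297.3, 172.6]
tcp_rot: [0.77, 0.638, -0.005, -0.001]
force: [-0.3, -0.8, -0.1]
finger_gap: 85.3
```

```bash
python3 - <<'E'
from h import *
t=r.grab_frame("top"); s=r.grab_frame("scene")
cv2.imwrite("pics/top2.png",t);cv2.imwrite("pics/scene2.png",s)
a=cv2.resize(t[205:285,170:385],None,fx=3.6,fy=3.6,interpolation=cv2.INTER_CUBIC)
b=cv2.resize(s[170:275,220:380],None,fx=2.6,fy=2.6,interpolation=cv2.INTER_CUBIC)
cv2.imwrite("pics/f.png",np.vstack([a,cv2.copyMakeBorder(b,0,0,0,a.shape[1]-b.shape[1],0)]))
print(r.sense()["clock"],r.sense()["eef_pos"])
E
```

```text
26.5667 [421.38672418 295.53860415 172.72474533]
```

View pics/f.png

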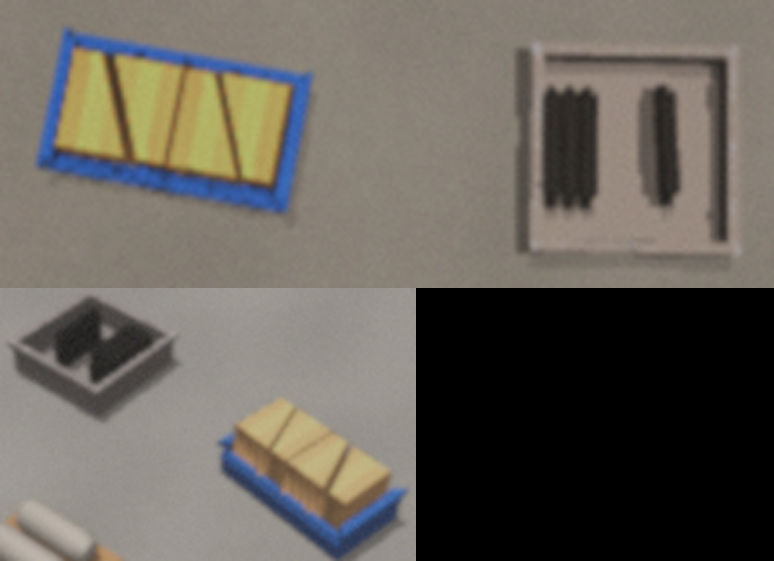

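View pics/scene2.png

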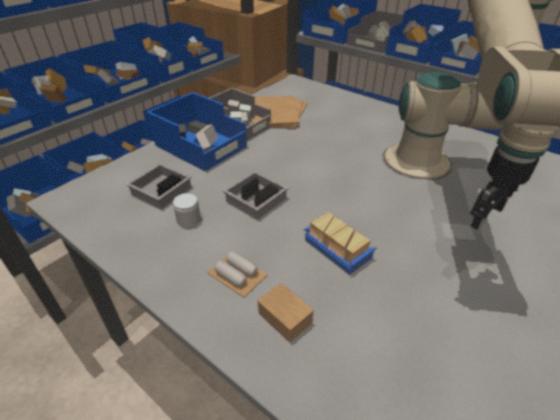

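The pictures show all four chocks level in one row inside the tray walls. The divider stands in the near bin, and the carton, pulls and tin are where they were.

```bash
python3 -c "
from workcell import r
print(r.hand_in())"
```

```text
the job is handed in; nothing more can be done
None
```

I handed the job in after about 26.6 s. All four chocks are in the tray and the divider is in the grey bin; hand-in reported no verdict.

- **Divider:** I drew it up out of its slots and stood it in the empty part of the grey bin nearest the base.
- **First loose chock:** I set it in third place with its head to the tray's +x and pushed it up against the two already there.
- **Second loose chock:** I lowered it into fourth place, turned end for end with the sloping faces together.

**Last checks:**
- **Chocks:** In the wrist, top and scene pictures, the four tops look level and lie in one row inside the walls. The third chock measured about 13 mm and the fourth about 51 mm from the tray's middle along the row, against a limit of 62 mm. I judged flatness from the pictures and from the floor contact felt on the fourth chock (about 8 N), and did not measure heights.
- **Divider:** It was standing upright in the bin.
- **Bystanders and arm:** The carton, door pulls and tin look unmoved by eye; I did not measure them. The arm was clear of everything at hand-in.

**Disagreements:**
- **Tray position:** The two cameras differed by 1 to 2 mm, so I refined it from the wrist pictures.
- **Small shifts:** Some single moves fell short or overshot by a few millimetres, and I corrected for that as I went.

No check failed.

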